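# Load the label printer with its tape cassette

### The job

Load the label printer for labelling the powder pots: press its release key gently, feeling for the point where the cover lets go and not forcing the key against its stop, and keep clear of the cover while it springs fully open by itself. Set the tape cassette in the bay with its nose in the tape outlet, press it gently until it clicks fully home, let go of it, then shut the cover gently so that it stays latched. Leave the jar, mug and mortar alone.

Things in the scene. Friction and masses are not known exactly. Their poses are not given: they have to be found in the camera images.
- printer: Desktop label printer, white plastic, fixed to the table: 170 mm deep (x), 136 mm wide (y). Origin: middle of its underside; x points from its front (release key, nearest the robot) to its back (hinge), y to the side with the tape outlet, z up. Its flat deck is 62 mm high; the closed cover stands on the deck, from x = -35 to +75 mm, y = -50 to +50 mm, its flat top 84 mm high.
- key_top (a point): Centre of the top of the release key: a grey key 24 mm (x) by 40 mm (y) on the front deck, at printer x = -63, y = 0; left alone its top stands 12 mm above the deck (74 mm high), 16 mm in front of the closed cover. It moves straight down.
- release_key (a joint): How far the release key is pressed down, m; it springs back to 0. The free play differs from printer to printer: light (1 to 2 N) for 0.5 to 6.5 mm, then it bites and over the next 2.6 mm rises to 4 to 5 N, where the cover lets go (3 to 9 mm down in all); a solid stop follows 1.3 mm further on.
- cover (a joint): Angle of the cover about its hinge, rad: 0 shut and latched, 1.6 fully open (upright). The hinge runs along printer y at printer x = +75 mm, 52 mm high. A damped spring (about 1.5 N at the front edge) opens it within about 2 s once unlatched. To latch it the front edge must be pressed about 2 mm below its shut height (a solid stop) with about 4 to 8 N; let go, it rests on the latch at 0.
- cover_edge (a point): Point on the cover's flat outer face, midway along its free edge and 5 mm in from it, 105 mm from the hinge along the cover and 32 mm off the hinge line square to the cover (shut: printer x = -30, y = 0, z = 84 mm; fully open: printer x = +110, z = 156 mm, the outer face then looking towards printer +x). x of this point's frame runs in the cover's plane towards the hinge, z out of the outer face.
- bay (a point): Centre of the floor of the cassette bay under the cover, 46 mm high, at printer x = +20, y = 0, axes as the printer's. The bay is 59 mm (x) by 73 mm (y), 16 mm deep, with a 3 mm lead-in at the mouth and in its +y wall the tape outlet, a slot 20 mm wide. Two rounded spring clips in the -x and +x walls, about 11 mm above the floor, stand 2.7 mm into the bay and snap over the cassette's flange: pressing past them takes about 10 N.
- cassette: Tape cassette, dark plastic, 50 to 100 g, lying on the table. Origin: middle of its underside, z up. Its flange is 56 mm (x) by 70 mm (y) by 8 mm high; on it stands the body, 50 mm (x) by 60 mm (y), up to 26 mm: grip this, across x or y. The tape nose, 16 mm wide, juts 8 mm out at the +y end of the flange. Home in the bay it lies on the bay floor, its axes along the printer's, its top 10 mm above the deck.
- cassette_nose (a point): Tip of the cassette's tape nose, 43 mm from the cassette's origin along its +y, 4 mm above its underside; it points into the outlet slot (printer +y) when the cassette is home.
- jar: Bystander: screw-top jar, 68 mm across, 62 mm high. Origin: middle of its underside.
- mug: Bystander: white mug, 80 mm across, 92 mm high. Origin: middle of its underside.
- mortar: Bystander: white mortar bowl, 116 mm across, 72 mm high. Origin: middle of its underside.
Things that resemble listed ones, but are neither listed nor needed, are in the scene too. What is shaped like the printer but pink or purple is not meant.

How it is judged:
By the outcome, as a careful person would: the job done as asked, in the order asked, and still so for the second after the job is handed in, with the robot touching nothing.
It also fails if it takes over 70 s, if anything falls off the work surface, if the arm or the gripper's body presses on something with over 40 N, if the wrist force passes 120 N, or if a joint passes its speed limit or range.

### The arm

A 6-joint arm with a two-finger parallel gripper is mounted at the origin on the work surface. World frame = base frame: x ahead of the robot, y to its left, z up, the work surface at z = 0. Lengths are in mm, angles in rad, forces in N, time in s.
With the tool pointing down it reaches from about 275 to 750 mm from the base axis. Payload 10.2 kg.
Tool frame: the origin (TCP) lies between the finger pads; the fingertips stand 11 mm ahead of it and the grasp point (between the pads) lies 8 mm behind it (ctrl.tip_extent is the distance from the TCP to the fingertips, in mm); z points along the fingers, y is the direction in which the jaws open and shut (so a half turn about z gives the same grasp; the last joint's range is limited). The gripper opens to 85 mm and grips with 20 to 120 N. Pads are 22 mm wide; open, the fingers measure 114 mm over their backs; the gripper's body (76 mm by 85 mm) begins 54 mm behind the grasp point. The pads swing forward as they close: fully open they stand 13 mm farther back than shut.
Start: joints at [-0.223, 0.313, 1.498, -0, 1.331, -0.223], TCP at [525.006, -0.014, 242.294] pointing down, gripper open.
Joint ranges: [-2.94, 2.94], [-0.97, 2.17], [0.19, 2.56], [-1.23, 4.37], [0.02, 3.11], [-2.88, 2.88]. Speed limits (rad/s): [2.39, 2.39, 3.01, 3.14, 3.14, 3.14].

### API

Orientations are given as a unit quaternion [w, x, y, z].
In Python, from rig import ctrl gives the robot as it stands.
- The arm moves only by the tool apply_moves, never from a script. Its argument "commands" is a list of rows, each a list of 5 numbers: the finger opening in cm, from 0 to 8.54, then the shift along the tool's x, y, z in cm, then the turn about the tool's z in rad. In form: [[jaw, dx, dy, dz, roll], ...]. A call has 1 to 12 rows; each row shifts and turns the commanded pose from where the row before left it, along the tool's axes as they then stand; what a row does not reach is not made up. A row lasts 1/12 s, in which the tool goes at most 41.7 mm and 7.16 degrees, less where a joint would pass 70% of its speed; a pose out of reach is approached as far as the arm can. A call with a gripper value outside its range is refused whole. The fingers move at their own pace and stop on an object; "squeeze" is the grip in N (left out, the last holds). Time passes only in rows, so rows that do not move let the fingers close. It gives the time, the measured TCP pose, the force and the opening at its end, in the units of the state.
- ctrl.sense(): the state, without advancing time (a new reading comes with each control period).
- ctrl.capture(name): name is "scene" or "side" or "wrist"; returns the picture (480x640x3 uint8, red, green, blue); there is no depth.
- ctrl.camera_info(name): a dict with "fov_y" (degrees; the focal length in pixels is half the picture's height over the tangent of half this angle, whatever the lens; pixels are square), "cx", "cy" (the principal point, pixels), "camera_from_world" (4x4, takes a point from world to camera coordinates). Camera axes: x right, y down, z forward; pixel columns grow to the right and rows downward; lengths in mm; the calibration is good to about 2 mm. The wrist camera is an equidistant fisheye: a pixel r from the principal point sees the ray r / f radians off the axis. A picture is of the moment at which its call begins: read the wrist's pose just before it. camera_info takes no time and is no camera call; for the wrist camera it gives the pose at the moment of the call.
- ctrl.finish_job(): hands the job in, once; it reports no verdict.
The state is a dict: "time_s": time; "joints": joint angles; "dq": joint speeds; "tau": joint torques, N m; "eef_pos": TCP position; "ee_rot": TCP orientation; "force": force on the tool from outside, world axes, zero at the start; "wrist_torque": the same for the moment, N m; "grip_width": opening from 0.0 (shut) to 1.0 (fully open).
Only numpy, scipy, OpenCV 4.12 (cv2) and the standard library are available. Lean on these libraries where they do the work, as an engineer would, in place of code of your own. Each camera call takes 0.05 s, during which the arm holds its last target.

## Working session

There is one attempt and no reset: what is moved stays moved. The work goes in short steps, Python scripts to look and compute and a tool call to move; the robot and the scene stay as the last step left them, time stands still between calls to the robot, and variables do not carry over. Pictures are saved under pics/ and viewed, and the job is handed in when it is done.

Besides the shell and the picture viewer there is one more tool, called after "Call:" by a JSON object that holds its "fn" and its "kwargs", one argument or row to a line. apply_moves: Moves the arm, as the interface text tells. Its arguments: {"type":"object","properties":{"commands":{"type":"array"},"squeeze":{"type":"number"}},"required":["commands"]}

```bash
ls; mkdir -p pics
python3 - <<'E'
from rig import ctrl
import cv2
print(ctrl.sense())
for n in ["scene","side","wrist"]:
    i=ctrl.camera_info(n); print(n,i)
    cv2.imwrite(f"pics/{n}0.png",ctrl.capture(n)[:,:,::-1])
E
```

```text
pics
{'time_s': 0.0, 'joints': array([-2.23390682e-01,  3.13480404e-01,  1.49843799e+00, -1.41189498e-05,
        1.33101602e+00, -2.23425952e-01]), 'dq': array([ 0.00031436,  0.00054465,  0.00067321,  0.00062614, -0.00246153,
        0.00156533]), 'tau': array([-5.78409599e-04, -4.12261176e+01, -2.59742296e+01, -3.58453699e-04,
        4.11797926e-03, -1.23038126e-05]), 'eef_pos': array([5.24753217e+02, 4.53549476e-02, 2.41719174e+02]), 'ee_rot': array([-5.64042294e-04,  7.07092963e-01,  7.07120280e-01, -3.63294111e-04]), 'force': array([ 0.39364332, -0.21286618,  0.19915368]), 'wrist_torque': array([ 0.00699114, -0.03044666,  0.04937169]), 'grip_width': 0.9993847037259171}
scene {'fov_y': 51.77819010483568, 'cx': 318.1755143089188, 'cy': 241.93911747161394, 'camera_from_world': array([[ 8.68455277e-01,  4.95638513e-01, -1.13091436e-02,
        -4.56451569e+02],
       [ 3.98047365e-01, -7.10692087e-01, -5.80064698e-01,
        -6.48815021e+01],
       [-2.95539723e-01,  4.99258673e-01, -8.14491897e-01,
         1.40769117e+03],
       [ 0.00000000e+00,  0.00000000e+00,  0.00000000e
[... 229 characters left out ...]
   [-7.09395078e-03,  6.41040404e-01, -7.67474349e-01,
         5.65483617e-01],
       [ 2.67774067e-02, -7.67096664e-01, -6.40972448e-01,
         1.23406845e+03],
       [ 0.00000000e+00,  0.00000000e+00,  0.00000000e+00,
         1.00000000e+00]])}
wrist {'fov_y': 65.70646984690485, 'cx': 317.3384041817646, 'cy': 236.2288390657496, 'camera_from_world': array([[ 9.99998273e-01,  8.45916493e-04, -1.65496743e-03,
        -5.24883810e+02],
       [ 1.33722670e-03, -9.45872697e-01,  3.24535133e-01,
        -4.29354113e+01],
       [-1.29085888e-03, -3.24536786e-01, -9.45872195e-01,
         3.81041508e+02],
       [ 0.00000000e+00,  0.00000000e+00,  0.00000000e+00,
         1.00000000e+00]])}
```

View pics/scene0.png

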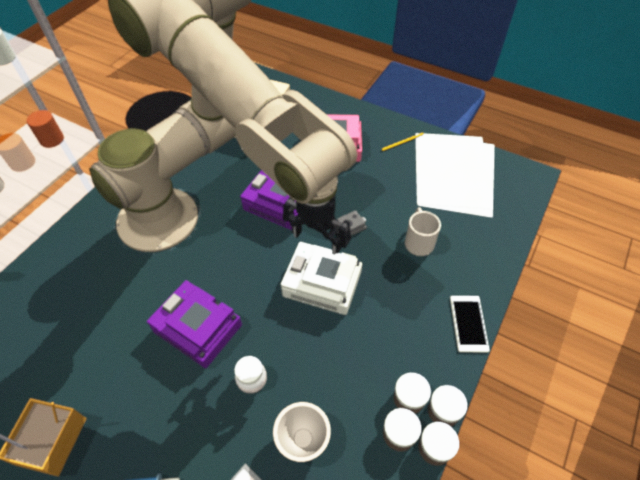

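View pics/side0.png

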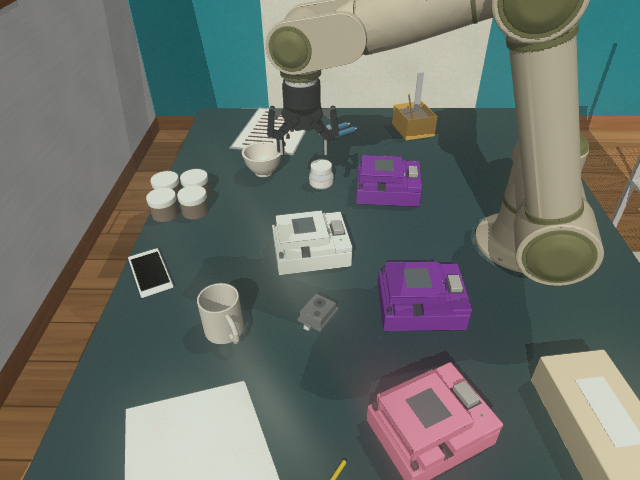

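View pics/wrist0.png

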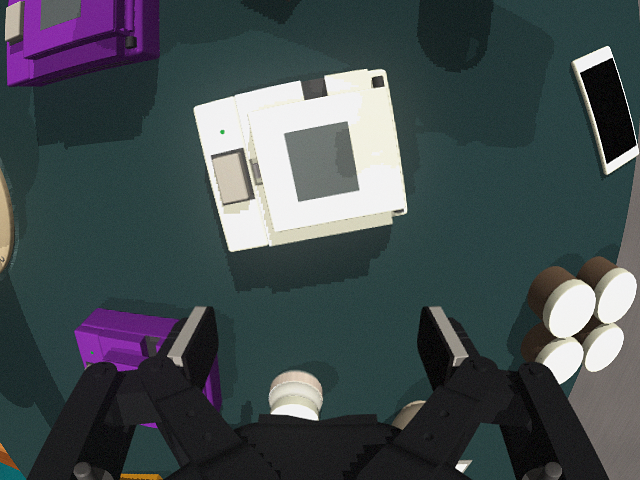

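Run:
```python
import cv2
a=cv2.imread('pics/wrist0.png')[55:265,180:420]; cv2.imwrite('pics/c1.png',cv2.resize(a,None,fx=2.8,fy=2.8,interpolation=cv2.INTER_CUBIC))
a=cv2.imread('pics/side0.png')[200:345,265:360]; cv2.imwrite('pics/c2.png',cv2.resize(a,None,fx=4,fy=4,interpolation=cv2.INTER_CUBIC))
a=cv2.imread('pics/scene0.png')[195:320,270:375]; cv2.imwrite('pics/c3.png',cv2.resize(a,None,fx=4.5,fy=4.5,interpolation=cv2.INTER_CUBIC))
```

```text
(no output)
```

View pics/c1.png

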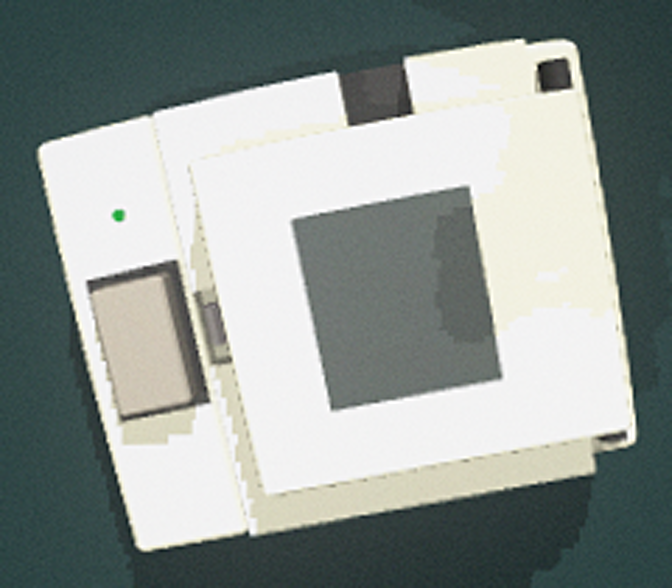

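View pics/c2.png

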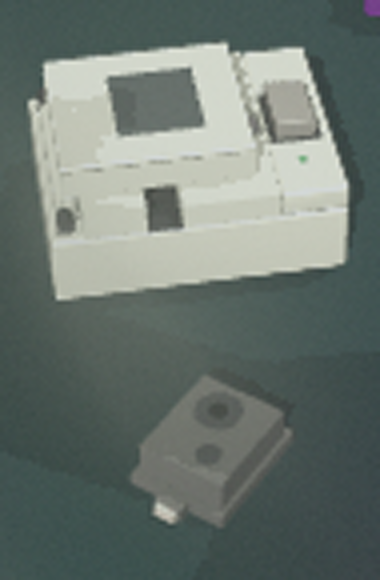

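View pics/c3.png

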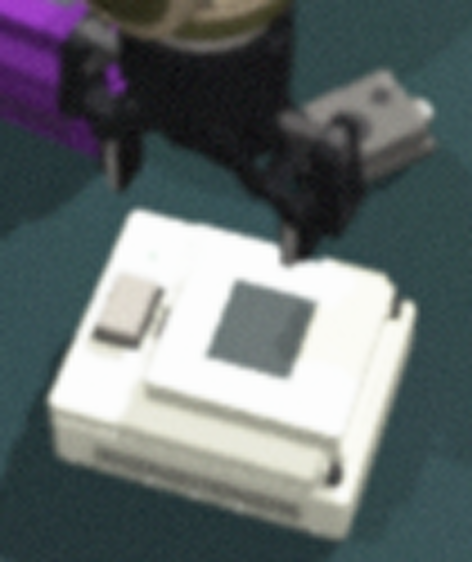

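```bash
cat > h.py <<'E'
import numpy as np, cv2
from scipy.optimize import least_squares
def proj(info,P,fish=False):
    P=np.atleast_2d(P); T=np.array(info['camera_from_world']); c=P@T[:3,:3].T+T[:3,3]
    f=240/np.tan(np.radians(info['fov_y'])/2)
    if fish:
        r=np.hypot(c[:,0],c[:,1]); th=np.arctan2(r,c[:,2]); s=f*th/np.maximum(r,1e-9)
        return np.c_[info['cx']+c[:,0]*s, info['cy']+c[:,1]*s]
    return np.c_[info['cx']+f*c[:,0]/c[:,2], info['cy']+f*c[:,1]/c[:,2]]
def place(p,M):
    x,y,a=p; c,s=np.cos(a),np.sin(a); M=np.atleast_2d(M)
    return np.c_[x+c*M[:,0]-s*M[:,1], y+s*M[:,0]+c*M[:,1], M[:,2]]
def fit(obs,p0):
    # obs: list of (info,fish,model pts,pixels)
    fn=lambda p: np.concatenate([(proj(i,place(p,m),fi)-np.array(px)).ravel() for i,fi,m,px in obs])
    r=least_squares(fn,p0,loss='soft_l1',f_scale=1.0,x_scale=[10,10,.1]); return r.x,fn(r.x).reshape(-1,2)
E
python3 - <<'E'
from rig import ctrl
from h import *
np.set_printoptions(precision=2,suppress=True)
iw,isd,isc=[ctrl.camera_info(n) for n in ("wrist","side","scene")]
W=np.array([[38,148],[138,551],[190,163],[265,494],[88,287],[122,418],[165,272],[195,403]])/2.8+[180,55]
Wm=[[-85,68,62],[-85,-68,62],[-35,50,84],[-35,-50,84],[-75,20,74],[-75,-20,74],[-51,20,74],[-51,-20,74]]
S=np.array([[347,262],[57,298],[258,150],[225,45],[45,62]])/4+[265,200]
Sm=[[-85,68,0],[85,68,0],[-35,50,84],[-35,-50,84],[75,-50,84]]
C=np.array([[50,405],[135,210],[345,538],[148,390],[205,225]])/4.5+[270,195]
Cm=[[-85,-68,62],[-85,68,62],[85,-68,0],[-35,-50,84],[-35,50,84]]
for obs in ([(iw,True,Wm,W)],[(isd,False,Sm,S)],[(isc,False,Cm,C)],[(iw,True,Wm,W),(isd,False,Sm,S),(isc,False,Cm,C)]):
    p,r=fit(obs,[530,150,.1]); print(p,r.tolist() if len(obs)==3 else np.abs(r).max())
S=np.array([[145,440],[222,480],[207,377],[288,425],[220,525],[165,515]])/4+[265,200]
m=[[25,30,26],[-25,30,26],[25,-30,26],[-25,-30,26],[-28,35,0],[0,43,4]]
p,r=fit([(isd,False,m,S)],[490,270,-.6]);print(p,r)
E
```

```text
[515.06  42.98   0.19] 2.0206052505202194
[511.75  44.55   0.19] 1.3595700770755457
[514.28  44.65   0.21] 2.393702361867895
[514.78  43.41   0.19] [[-1.4446656309810635, -1.7251999995159508], [0.3532205666201378, 1.1375264922746453], [-0.6418659219210383, -1.2688308372495385], [0.25468861962752953, 0.7770861921017911], [-0.021701862417046414, 1.098299143954705], [-0.5922548291270004, -0.0712487033835032], [-0.27255403172819115, -0.0900504158803983], [0.12275778198483067, -0.40933009146908717], [-0.9542399985053294, 0.8273857483509914], [-1.5026322519012183, 1.012318724709587], [-1.4030818403730905, -1.5768065902198316], [-0.7294582138626424, -1.5074952933815382], [-1.8755397596637522, -0.6369994378795809], [-0.163323095496537, -0.27445963699278764], [-0.16866889402149354, -0.09532989412119264], [0.22542556294939686, 1.4766268524664952], [-0.4915192985282033, -2.146586281640168], [0.2010114153014797, 2.062441151652223]]
[487.88 246.39  -0.59] [[-0.98  0.86]
 [-0.31  1.54]
 [ 0.69 -0.74]
 [ 0.02 -2.81]
 [ 0.11  1.05]
 [ 0.34 -1.37]]
```

Run:
```python
from rig import ctrl
print([a for a in dir(ctrl) if a[0]!='_'],ctrl.tip_extent)
```

```text
['PlanningError', 'camera_info', 'capture', 'finish_job', 'sense', 'tip_extent'] 11.0
```

Call:
{"fn": "apply_moves", "kwargs": {
  "commands": [
    [0, 0, 0, 0.9, 0.115],
    [0, 0, 0, 0.9, 0.115],
    [0, 0, 0, 0.9, 0.115],
    [0, 0, 0, 0.9, 0.115],
    [0, 0, 0, 0.9, 0.115],
    [0, 0, 0, 0.9, 0.115],
    [0, 0, 0, 0.9, 0.115],
    [0, 0, 0, 0.9, 0.115],
    [0, 0, 0, 0.9, 0.115],
    [0, 0, 0, 0.9, 0.115],
    [0, 0, 0, 0.9, 0.115],
    [0, 0, 0, 0.9, 0.115]
  ],
  "squeeze": 30
}}

```text
time_s: 1.15
eef_pos: [524.9, 0.0, 133.6]
ee_rot: [-0.0, 0.996, 0.092, -0.0]
force: [0.5, 0.2, 0.7]
grip_width: -0.0
```

Call:
{"fn": "apply_moves", "kwargs": {
  "commands": [
    [0, -1.7, -1.1, 0.0, 0],
    [0, -1.7, -1.1, 1.0, 0],
    [0, -1.7, -1.1, 1.5, 0],
    [0, -1.75, -1.1, 1.6, 0],
    [0, 0, 0, 0, 0]
  ]
}}

```text
time_s: 1.57
eef_pos: [445.0, 31.7, 90.6]
ee_rot: [-0.001, 0.995, 0.096, -0.004]
force: [-0.3, 0.4, -0.4]
grip_width: 0.006
```

Run:
```python
from rig import ctrl
import cv2
print(ctrl.sense()['eef_pos'],ctrl.sense()['force'])
a=ctrl.capture("side")[:,:,::-1][180:300,250:370]; b=ctrl.capture("wrist")[:,:,::-1]
cv2.imwrite('pics/d1.png',cv2.resize(a,None,fx=5,fy=5,interpolation=cv2.INTER_CUBIC)); cv2.imwrite('pics/d2.png',b)
```

```text
[444.97668177  31.6809398   90.64279713] [-0.28621265  0.44549026 -0.4111242 ]
```

View pics/d1.png

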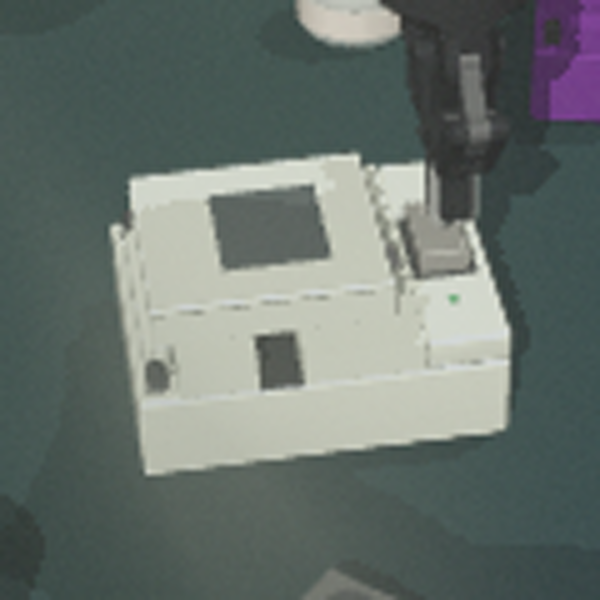

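View pics/d2.png

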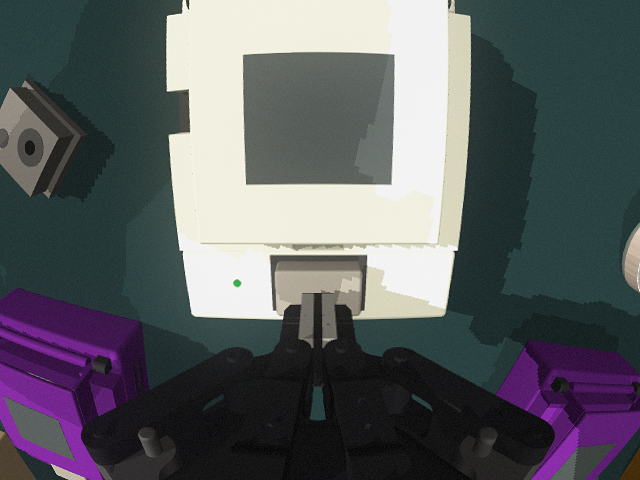

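Call:
{"fn": "apply_moves", "kwargs": {
  "commands": [
    [0, 0.4, 0, 0.1, 0],
    [0, 0, 0, 0.15, 0],
    [0, 0, 0, 0.15, 0],
    [0, 0, 0, 0.0, 0]
  ]
}}

```text
time_s: 2.0
eef_pos: [453.6, 30.8, 89.1]
ee_rot: [0.0, 0.995, 0.095, -0.0]
force: [-0.2, -0.0, 0.3]
grip_width: -0.005
```

Call:
{"fn": "apply_moves", "kwargs": {
  "commands": [
    [0, 0, 0, 0.1, 0],
    [0, 0, 0, 0.1, 0],
    [0, 0, 0, 0, 0]
  ]
}}

```text
time_s: 2.25
eef_pos: [453.3, 30.9, 87.1]
ee_rot: [-0.0, 0.995, 0.095, -0.0]
force: [-0.4, 0.1, 0.5]
grip_width: -0.003
```

Call:
{"fn": "apply_moves", "kwargs": {
  "commands": [
    [0, -0.3, 0, 0.05, 0],
    [0, 0, 0, 0.05, 0],
    [0, 0, 0, 0.05, 0],
    [0, 0, 0, 0.05, 0],
    [0, 0, 0, 0, 0]
  ]
}}

```text
time_s: 2.67
eef_pos: [450.4, 30.4, 85.2]
ee_rot: [-0.0, 0.995, 0.095, -0.0]
force: [-0.2, 1.2, -0.2]
grip_width: 0.003
```

Call:
{"fn": "apply_moves", "kwargs": {
  "commands": [
    [0, 0, 0, 0.05, 0],
    [0, 0, 0, 0.05, 0],
    [0, 0, 0, 0, 0]
  ]
}}

```text
time_s: 2.92
eef_pos: [450.5, 30.4, 84.3]
ee_rot: [0.0, 0.995, 0.095, 0.0]
force: [-0.4, 0.4, 1.2]
grip_width: -0.004
```

Call:
{"fn": "apply_moves", "kwargs": {
  "commands": [
    [0, 0, 0, 0.05, 0],
    [0, 0, 0, 0, 0]
  ]
}}

```text
time_s: 3.08
eef_pos: [450.4, 30.4, 83.8]
ee_rot: [0.0, 0.995, 0.095, 0.0]
force: [0.3, 0.4, 0.2]
grip_width: 0.005
```

Call:
{"fn": "apply_moves", "kwargs": {
  "commands": [
    [0, 0, 0, 0.05, 0],
    [0, 0, 0, 0, 0]
  ]
}}

```text
time_s: 3.25
eef_pos: [450.5, 30.4, 83.3]
ee_rot: [0.0, 0.995, 0.095, 0.0]
force: [-0.0, -0.1, 0.4]
grip_width: 0.004
```

Call:
{"fn": "apply_moves", "kwargs": {
  "commands": [
    [0, 0, 0, 0.05, 0],
    [0, 0, 0, 0, 0]
  ]
}}

```text
time_s: 3.42
eef_pos: [450.5, 30.4, 82.9]
ee_rot: [0.0, 0.995, 0.095, 0.0]
force: [-0.7, -0.3, 4.3]
grip_width: -0.0
```

Call:
{"fn": "apply_moves", "kwargs": {
  "commands": [
    [0, 0, 0, 0.05, 0],
    [0, 0, 0, 0, 0]
  ]
}}

```text
time_s: 3.58
eef_pos: [450.4, 30.4, 82.3]
ee_rot: [0.0, 0.995, 0.095, 0.0]
force: [-0.7, -0.5, 4.9]
grip_width: 0.002
```

Run:
```python
from rig import ctrl
import cv2
for i in range(4):
    a=ctrl.capture("side")[:,:,::-1][180:300,250:370]; s=ctrl.sense(); print(s['time_s'],s['force'],s['eef_pos'])
cv2.imwrite('pics/d3.png',cv2.resize(a,None,fx=5,fy=5,interpolation=cv2.INTER_CUBIC))
```

```text
3.6333 [-1.42816113  0.06317233  3.38543605] [450.43685304  30.38900274  82.34981447]
3.6833 [-0.63582319 -0.36637749  4.30390832] [450.45237536  30.37782195  82.36964386]
3.7333 [-1.05642012  0.40247489  4.49084335] [450.45080872  30.37441168  82.36411462]
3.7833 [-0.75427513 -0.13358121  2.87921158] [450.46504028  30.36592464  82.35378137]
```

View pics/d3.png

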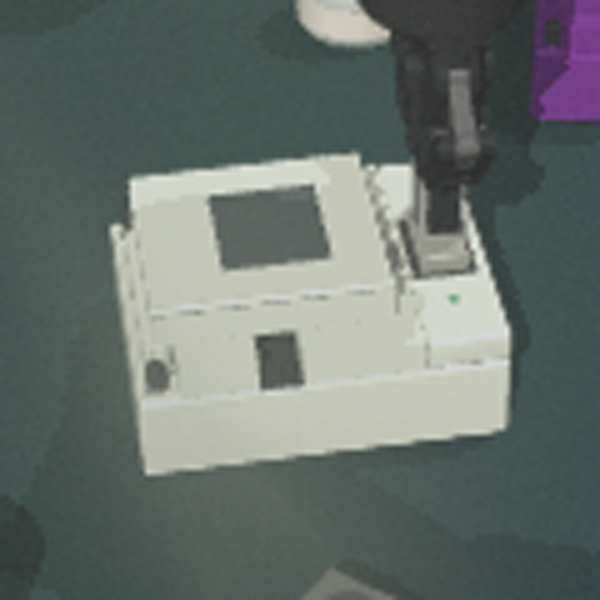

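Call:
{"fn": "apply_moves", "kwargs": {
  "commands": [
    [0, 0, 0, 0.03, 0],
    [0, 0, 0, 0, 0]
  ]
}}

```text
time_s: 3.95
eef_pos: [450.5, 30.4, 82.0]
ee_rot: [0.0, 0.995, 0.095, 0.0]
force: [-0.7, 0.1, 4.3]
grip_width: -0.003
```

```bash
cat > look.py <<'E'
from rig import ctrl
import cv2,sys,numpy as np
F=[]
for i in range(4):
    a=ctrl.capture("side")[:,:,::-1]; s=ctrl.sense(); F.append(s['force'])
print(s['time_s'],np.mean(F,0).round(2),s['eef_pos'].round(2))
r=cv2.imread('pics/side0.png') 
b=a[150:300,250:370]
cv2.imwrite(f'pics/{sys.argv[1]}.png',cv2.resize(b,None,fx=4,fy=4,interpolation=cv2.INTER_CUBIC))
import os
if os.path.exists('pics/ref.png'):
    d=cv2.absdiff(cv2.imread('pics/ref.png'),a); print('diff cover',d[205:250,275:325].mean().round(2))
else: cv2.imwrite('pics/ref.png',a)
E
python3 look.py e1
```

```text
4.15 [-0.55  0.36  3.86] [450.47  30.38  82.03]
```

Call:
{"fn": "apply_moves", "kwargs": {
  "commands": [
    [0, 0, 0, 0.03, 0],
    [0, 0, 0, 0, 0]
  ]
}}

```text
time_s: 4.32
eef_pos: [450.4, 30.4, 81.7]
ee_rot: [0.0, 0.995, 0.095, 0.0]
force: [-0.5, -1.3, 4.6]
grip_width: -0.003
```

```bash
python3 look.py e2
```

```text
4.5167 [-0.21  0.57  4.28] [450.42  30.38  81.71]
diff cover 0.88
```

Call:
{"fn": "apply_moves", "kwargs": {
  "commands": [
    [0, 0, 0, 0.03, 0],
    [0, 0, 0, 0, 0]
  ]
}}

```text
time_s: 4.68
eef_pos: [450.4, 30.4, 81.4]
ee_rot: [0.0, 0.995, 0.095, 0.0]
force: [0.0, 0.7, 4.9]
grip_width: -0.001
```

```bash
python3 look.py e3
```

```text
4.8833 [0.01 0.37 4.44] [450.44  30.39  81.42]
diff cover 0.95
```

Call:
{"fn": "apply_moves", "kwargs": {
  "commands": [
    [0, 0, 0, 0.03, 0],
    [0, 0, 0, 0, 0]
  ]
}}

```text
time_s: 5.05
eef_pos: [450.5, 30.4, 81.1]
ee_rot: [0.0, 0.995, 0.095, 0.0]
force: [0.7, 0.5, 4.8]
grip_width: 0.002
```

```bash
python3 look.py e4
```

```text
5.25 [ 0.77 -0.2   4.69] [450.45  30.37  81.14]
diff cover 1.0
```

Call:
{"fn": "apply_moves", "kwargs": {
  "commands": [
    [0, 0, 0, 0.03, 0],
    [0, 0, 0, 0, 0]
  ]
}}

```text
time_s: 5.42
eef_pos: [450.4, 30.4, 80.8]
ee_rot: [0.0, 0.995, 0.095, 0.0]
force: [0.5, 0.8, 3.9]
grip_width: -0.001
```

```bash
python3 look.py e5
```

```text
5.6167 [ 0.41 -0.41  4.2 ] [450.43  30.38  80.8 ]
diff cover 37.43
```

Call:
{"fn": "apply_moves", "kwargs": {
  "commands": [
    [0, 0, 0, -0.4, 0],
    [0, -0.3, 0, -0.8, 0],
    [0, -1, 0, -1, 0],
    [0, -1.5, 0, -1, 0],
    [0, -1.5, 0, -1, 0],
    [0, 0, 0, 0, 0]
  ]
}}

```text
time_s: 6.12
eef_pos: [406.6, 22.2, 124.2]
ee_rot: [0.0, 0.995, 0.095, 0.0]
force: [0.3, -0.6, -0.4]
grip_width: 0.003
```

```bash
python3 look.py e6
```

```text
6.3167 [ 0.01  0.36 -0.28] [408.48  22.29 122.54]
diff cover 42.81
```

View pics/e6.png

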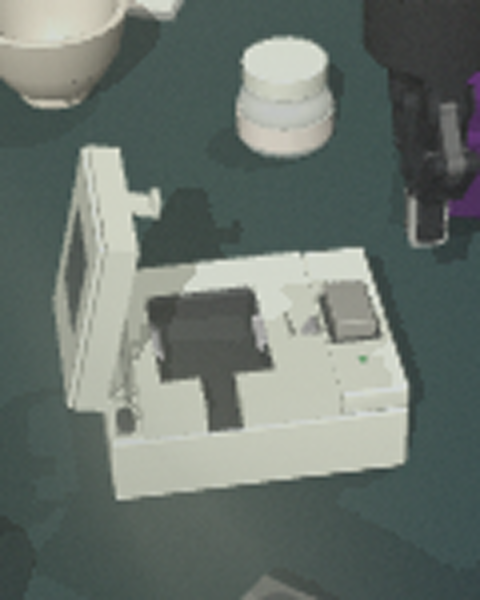

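Call:
{"fn": "apply_moves", "kwargs": {
  "commands": [
    [8.5, 0.4, -1.0, -2.0, 0],
    [8.5, 1.7, -2.9, -1.5, 0],
    [8.5, 1.7, -2.9, -1.5, 0],
    [8.5, 1.8, -3.0, -1, 0],
    [8.5, 1.8, -3.0, 0, 0],
    [8.5, 1.8, -3.0, 0, 0],
    [8.5, 1.6, -2.8, 0, 0]
  ]
}}

```text
time_s: 6.9
eef_pos: [479.5, 227.7, 182.1]
ee_rot: [0.0, 0.995, 0.096, -0.0]
force: [-0.5, -0.3, 1.0]
grip_width: 0.982
```

Call:
{"fn": "apply_moves", "kwargs": {
  "commands": [
    [8.5, 0, 0, 0, 0.112],
    [8.5, 0, 0, 0, 0.112],
    [8.5, 0, 0, 0, 0.112],
    [8.5, 0, 0, 0, 0.112],
    [8.5, 0, 0, 0, 0.112],
    [8.5, 0, 0, 0, 0.112],
    [8.5, 0, 0, 0, 0.112],
    [8.5, 0, 0, 0, 0]
  ]
}}

```text
time_s: 7.57
eef_pos: [479.1, 225.6, 181.9]
ee_rot: [0.0, 0.956, -0.294, -0.001]
force: [1.0, 0.7, 0.5]
grip_width: 0.99
```

Run:
```python
from rig import ctrl
import cv2,pickle
i=ctrl.camera_info("wrist"); b=ctrl.capture("wrist")[:,:,::-1]
pickle.dump(i,open('w1.pkl','wb')); s=ctrl.sense(); print(s['eef_pos'],s['ee_rot'],s['time_s'],s['joints'])
cv2.imwrite('pics/w1.png',b)
```

```text
[479.04136312 225.55542514 182.03965597] [ 2.96453879e-04  9.56664560e-01 -2.91191574e-01 -5.47446616e-04] 7.6167 [2.18591946e-01 3.77582940e-01 1.57119834e+00 2.37718632e-05
 1.19405630e+00 2.38032394e+00]
```

View pics/w1.png

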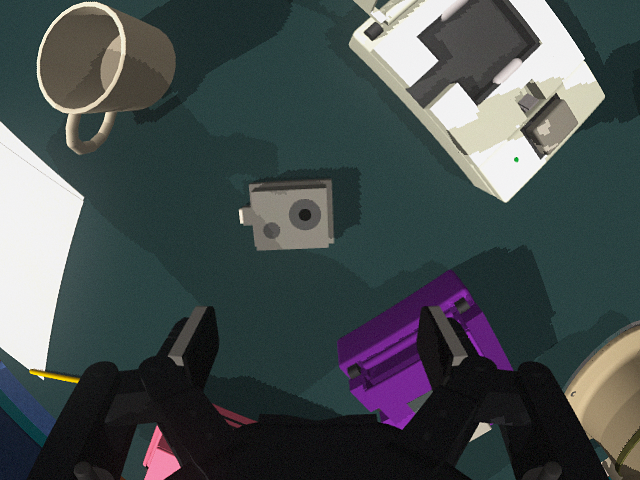

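Run:
```python
import cv2
a=cv2.imread('pics/w1.png')[165:265,225:350]; cv2.imwrite('pics/w1c.png',cv2.resize(a,None,fx=6,fy=6,interpolation=cv2.INTER_CUBIC))
```

```text
(no output)
```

View pics/w1c.png

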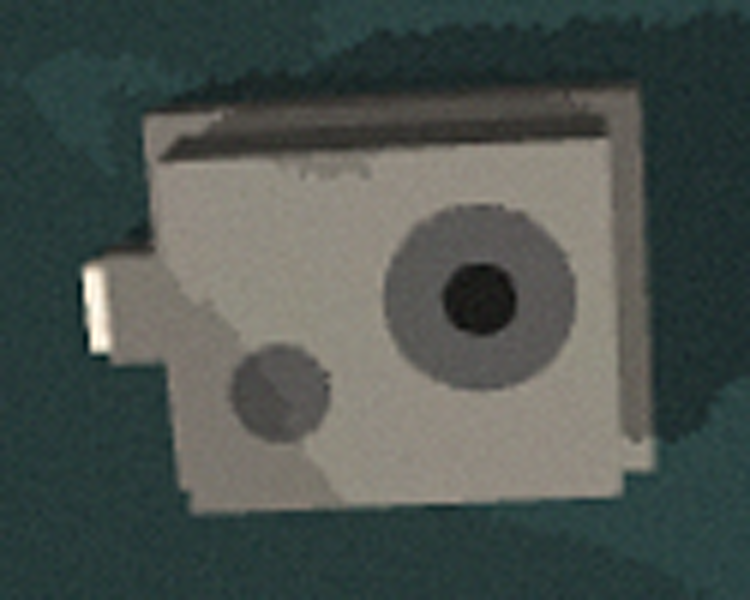

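Run:
```python
from h import *; import pickle
np.set_printoptions(precision=2,suppress=True)
i=pickle.load(open('w1.pkl','rb'))
W=np.array([[160,160],[607,138],[622,495],[190,513],[145,115],[640,88],[655,468],[83,308]])/6+[225,165]
m=[[25,30,26],[25,-30,26],[-25,-30,26],[-25,30,26],[28,35,8],[28,-35,8],[-28,-35,8],[0,43,4]]
p,r=fit([(i,True,m,W)],[488,246,-.59]);print(p,r)
```

```text
[490.39 243.9   -0.55] [[-0.61  0.27]
 [ 0.16  0.02]
 [ 0.01 -0.09]
 [ 0.26 -0.05]
 [-0.59  0.15]
 [-0.04  0.27]
 [-0.29  0.09]
 [ 4.62 -1.  ]]
```

Call:
{"fn": "apply_moves", "kwargs": {
  "commands": [
    [8.5, 0, 0, 0, -0.04],
    [8.5, -0.2, -1.1, 1.5, 0],
    [8.5, -0.2, -1.1, 3.0, 0],
    [8.5, 0, 0, 3.5, 0],
    [8.5, 0, 0, 3.0, 0],
    [8.5, 0, 0, 1.2, 0],
    [8.5, 0, 0, 0, 0],
    [8.5, 0, 0, 0, 0]
  ]
}}

```text
time_s: 8.28
eef_pos: [487.2, 246.3, 60.6]
ee_rot: [0.0, 0.962, -0.272, -0.0]
force: [1.1, 0.4, 1.4]
grip_width: 0.989
```

Run:
```python
from rig import ctrl
import cv2,pickle
b=ctrl.capture("wrist")[:,:,::-1]
s=ctrl.sense(); print(s['eef_pos'],s['ee_rot'],s['time_s'],s['force'])
cv2.imwrite('pics/w2.png',b)
a=ctrl.capture("side")[:,:,::-1]
cv2.imwrite('pics/s2.png',cv2.resize(a[230:360,250:390],None,fx=5,fy=4.5,interpolation=cv2.INTER_CUBIC))
```

```text
[487.69023033 246.38357556  61.55559222] [-3.00162756e-04  9.62248724e-01 -2.72171012e-01  4.93131128e-04] 8.3333 [-0.54457264  0.34848544  1.77841167]
```

View pics/w2.png

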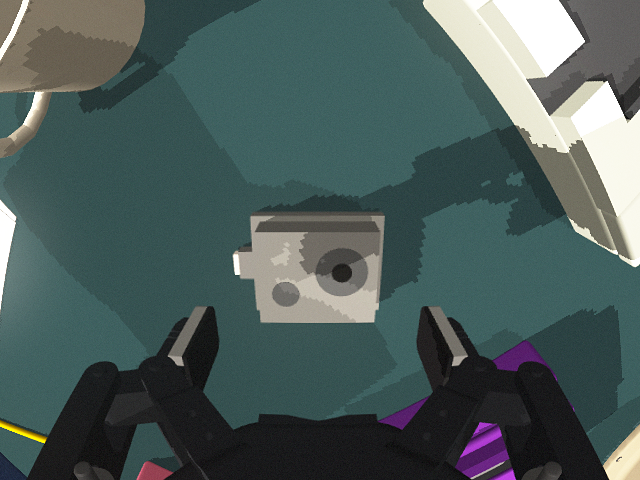

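View pics/s2.png

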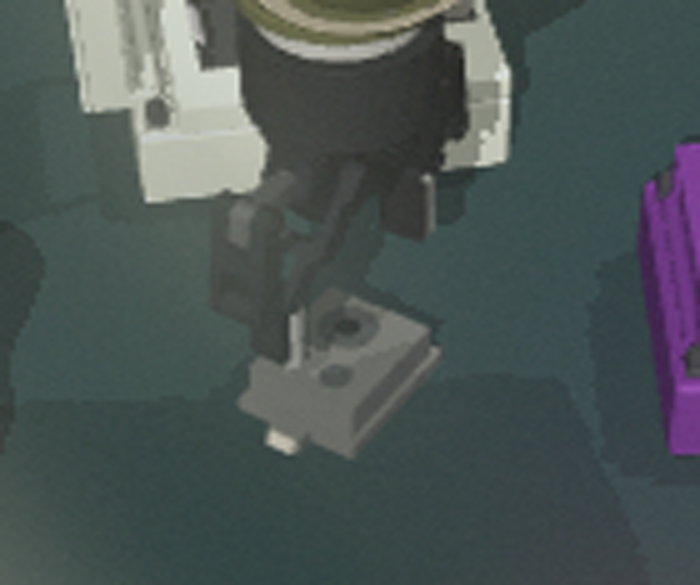

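Call:
{"fn": "apply_moves", "kwargs": {
  "commands": [
    [8.5, 0, 0, 1.5, 0],
    [8.5, 0, 0, 1.2, 0],
    [8.5, 0, 0, 0.6, 0],
    [8.5, 0, 0, 0.2, 0],
    [8.5, 0, 0, 0, 0],
    [6.5, 0, 0, 0, 0],
    [6.5, 0, 0, 0, 0],
    [6.5, 0, 0, 0, 0]
  ]
}}

```text
time_s: 9.05
eef_pos: [487.4, 246.3, 26.4]
ee_rot: [-0.0, 0.962, -0.273, 0.0]
force: [-0.0, -0.1, 0.1]
grip_width: 0.758
```

```bash
cat > look2.py <<'E'
from rig import ctrl
import cv2,sys
b=ctrl.capture("wrist")[:,:,::-1]
s=ctrl.sense(); print(s['eef_pos'].round(2),s['ee_rot'].round(3),s['time_s'],s['force'].round(2),s['grip_width'])
cv2.imwrite(f'pics/{sys.argv[1]}w.png',b)
a=ctrl.capture("side")[:,:,::-1]
x0,x1,y0,y1=map(int,sys.argv[2:6])
cv2.imwrite(f'pics/{sys.argv[1]}s.png',cv2.resize(a[y0:y1,x0:x1],None,fx=5,fy=5,interpolation=cv2.INTER_CUBIC))
E
python3 look2.py f1 270 380 260 360
```

```text
[487.32 246.25  26.29] [-0.     0.962 -0.273  0.   ] 9.1 [-0.27  0.27  0.13] 0.760315776228434
```

View pics/f1w.png

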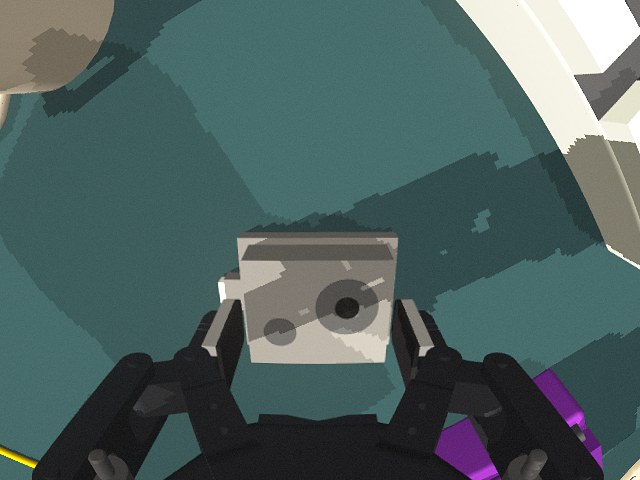

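View pics/f1s.png

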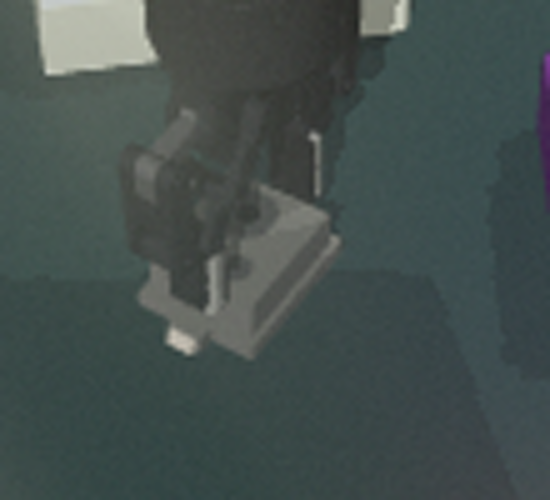

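Call:
{"fn": "apply_moves", "kwargs": {
  "commands": [
    [6.5, 0, 0, 0.15, 0],
    [6.0, 0, 0, 0, 0],
    [5.5, 0, 0, 0, 0],
    [5.5, 0, 0, 0, 0],
    [5.5, 0, 0, 0, 0],
    [5.5, 0, 0, 0, 0],
    [5.5, 0, 0, 0, 0]
  ],
  "squeeze": 45
}}

```text
time_s: 9.73
eef_pos: [487.2, 246.2, 24.6]
ee_rot: [-0.0, 0.962, -0.273, 0.0]
force: [-1.2, 0.1, 4.9]
grip_width: 0.684
```

```bash
python3 look2.py f2 270 380 260 360
```

```text
[487.21 246.22  24.62] [-0.     0.962 -0.273  0.   ] 9.7833 [-1.45 -0.38  5.18] 0.6868169207577285
```

View pics/f2w.png

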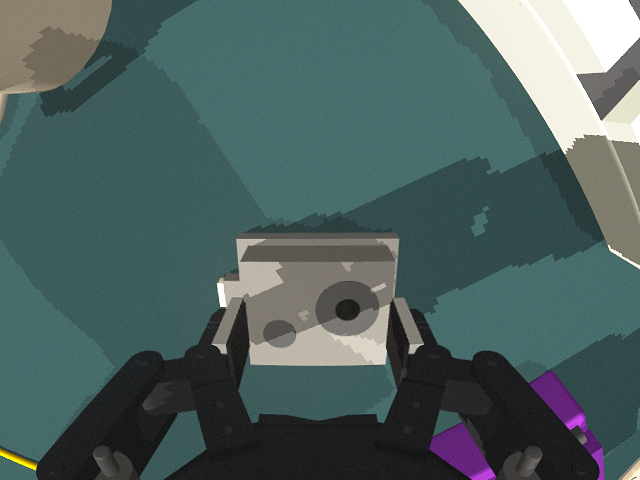

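View pics/f2s.png

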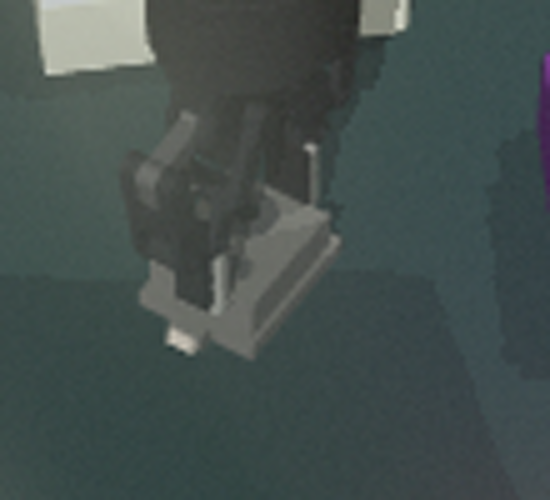

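Call:
{"fn": "apply_moves", "kwargs": {
  "commands": [
    [5.5, 0, 0, -0.3, 0],
    [5.5, 0, 0, -0.7, 0],
    [5.5, 0, 0, -1.0, 0],
    [5.5, 0, 0, -1.0, 0],
    [5.5, 0, 0, 0, 0]
  ]
}}

```text
time_s: 10.25
eef_pos: [488.2, 246.5, 56.8]
ee_rot: [-0.001, 0.962, -0.273, 0.002]
force: [0.4, 0.1, 0.0]
grip_width: 0.684
```

```bash
python3 look2.py f3 250 380 230 350
```

```text
[487.81 246.35  55.73] [-0.001  0.962 -0.273  0.001] 10.3 [ 0.45 -0.31  0.9 ] 0.6809928221982088
```

View pics/f3w.png

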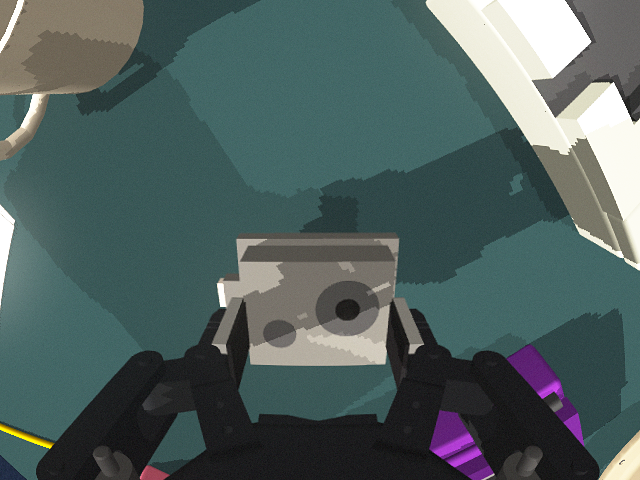

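View pics/f3s.png

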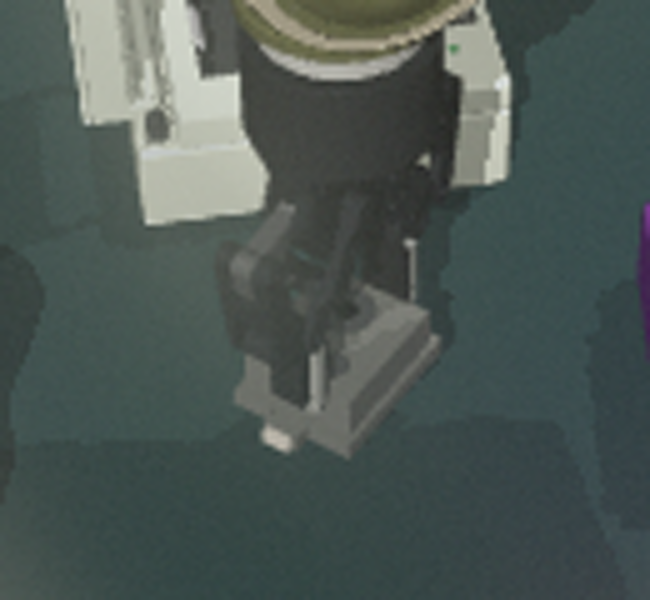

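Run:
```python
import cv2
a=cv2.imread('pics/f3w.png')[220:375,200:420]; cv2.imwrite('pics/f3c.png',cv2.resize(a,None,fx=3.6,fy=3.6,interpolation=cv2.INTER_CUBIC))
```

View pics/f3c.png

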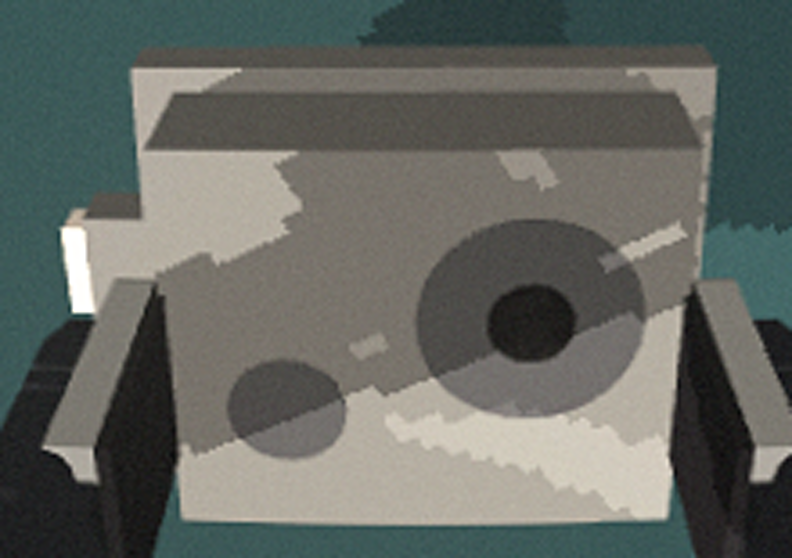

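Run:
```python
from rig import ctrl
from h import *
np.set_printoptions(precision=1,suppress=True)
i=ctrl.camera_info("wrist"); print(ctrl.sense()['eef_pos'])
W=np.array([[145,150],[703,150],[668,520],[182,520],[132,68],[717,68],[62,270]])/3.6+[200,220]
m=np.array([[25,30,26],[25,-30,26],[-25,-30,26],[-25,30,26],[28,35,8],[28,-35,8],[0,43,4]],float)
fn=lambda p:(proj(i,place(p[:3],m+[0,0,p[3]]),True)-W)[:6].ravel()
r=least_squares(fn,[490,244,-.55,31]);p=r.x;print(p, r.fun.reshape(-1,2))
for h in (10,14,17,20,23,26): print(h,((proj(i,place(p[:3],[[7,30,h+p[3]],[7,38,h+p[3]],[-15,30,h+p[3]],[7,-30,h+p[3]]]),True)-[200,220])*3.6).tolist())
```

```text
[487.3 246.2  54.9]
[490.6 243.9  -0.6  30.3] [[-0.1  0.1]
 [ 0.3 -0. ]
 [-0.4 -0.2]
 [ 0.1 -0.1]
 [-0.2  0.1]
 [ 0.1  0. ]]
10 [[181.01089548067714, 234.56327173038576], [118.09315682591573, 233.4647552247434], [194.3755505803227, 384.5608176173855], [667.8140538173653, 234.17823281761912]]
14 [[175.61008171107335, 249.2432467298375], [111.37638544683571, 247.9960129283496], [189.75493028305448, 401.29297994078576], [673.2822096179036, 248.84677234227547]]
17 [[171.4143234782322, 260.6780530604657], [106.16212869830274, 259.30858773405146], [186.18327390913458, 414.2654036831255], [677.5301419011042, 260.27251703988543]]
20 [[167.08853265034207, 272.4952126883039], [100.78982972981612, 270.99345994481075], [182.51744927656875, 427.61537868421016], [681.9095918228026, 272.08016713374855]]
23 [[162.6274149611119, 284.71204066460814], [95.25328691669245, 283.06706283977036], [178.75455860609372, 441.35665567279335], [686.425905403049, 284.28700611598845]]
26 [[158.02545235558821, 297.34674367017226], [89.546056153707, 295.5466392432614], [174.89164902701657, 455.5034508239127], [691.0846538670113, 296.91120646955943]]
```

```bash
python3 - <<'E'
from rig import ctrl
from h import *
from scipy.spatial.transform import Rotation as R
i=ctrl.camera_info("wrist"); s=ctrl.sense(); q=s['ee_rot']; Rm=R.from_quat([q[1],q[2],q[3],q[0]]).as_matrix()
P=lambda x,y,z: (proj(i,(s['eef_pos']+Rm@np.array([x,y,z]))[None],True)[0]).round(1)
for x in (9,11,13):
  print('shut',x,P(x,4,11),P(x,-4,11))
  for z in (-2,0,2,4,6): print(x,z,P(x,-30,z),P(x,-36,z))
E
python3 - <<'E'
import cv2
a=cv2.imread('pics/d2.png')[270:370,260:380]; cv2.imwrite('pics/d2c.png',cv2.resize(a,None,fx=5,fy=5,interpolation=cv2.INTER_CUBIC))
E
```

```text
shut 9 [326.6 293.5] [308.1 293.5]
9 -2 [243.4 307.6] [229.2 307.2]
9 0 [244.3 305.2] [230.2 304.8]
9 2 [245.1 302.8] [231.2 302.5]
9 4 [246.  300.5] [232.1 300.2]
9 6 [246.8 298.3] [233.1 298. ]
shut 11 [326.6 289.4] [308.  289.4]
11 -2 [243.  303.3] [228.7 302.9]
11 0 [243.9 300.9] [229.7 300.6]
11 2 [244.7 298.6] [230.7 298.3]
11 4 [245.6 296.4] [231.7 296. ]
11 6 [246.4 294.1] [232.6 293.8]
shut 13 [326.7 285.3] [308.  285.3]
13 -2 [242.6 299. ] [228.2 298.6]
13 0 [243.5 296.7] [229.2 296.3]
13 2 [244.3 294.4] [230.2 294. ]
13 4 [245.2 292.1] [231.2 291.8]
13 6 [246. 290.] [232.2 289.7]
```

View pics/d2c.png

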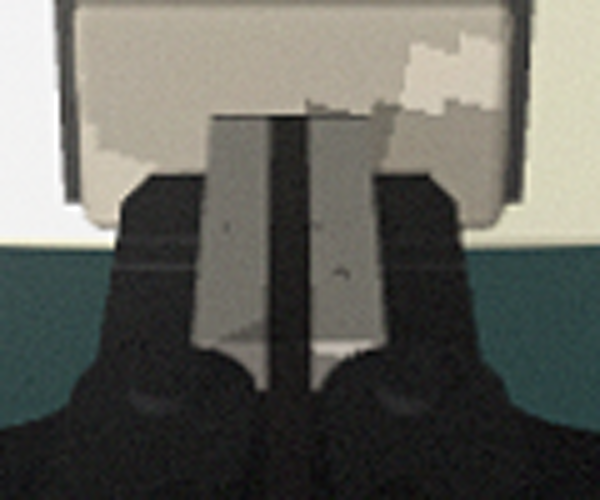

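Call:
{"fn": "apply_moves", "kwargs": {
  "commands": [
    [5.5, 0, 0, -1.5, 0],
    [5.5, 0, 0, -1.5, -0.106],
    [5.5, 0, 0, -1.5, -0.106],
    [5.5, 0, 0, -1.5, -0.106],
    [5.5, 0, 0, -1.5, -0.106],
    [5.5, 0, 0, -1, -0.106],
    [5.5, 0, 0, 0, -0.106],
    [5.5, 0, 0, 0, -0.106],
    [5.5, 0, 0, 0, 0]
  ]
}}

```text
time_s: 11.1
eef_pos: [486.9, 246.1, 139.0]
ee_rot: [0.0, 0.995, 0.096, -0.0]
force: [-0.1, -0.4, 0.1]
grip_width: 0.687
```

Run:
```python
from rig import ctrl
from h import *
s=ctrl.sense(); print(s['eef_pos'],s['ee_rot'],s['joints'])
import cv2,pickle
i=ctrl.camera_info("wrist"); pickle.dump(i,open('w3.pkl','wb')); cv2.imwrite('pics/w3.png',ctrl.capture("wrist")[:,:,::-1])
```

```text
[486.87228597 246.09697972 139.00930593] [ 4.49709555e-05  9.95373366e-01  9.60820895e-02 -3.02530984e-04] [2.53173540e-01 4.58709469e-01 1.57239347e+00 6.39864538e-06
 1.11110139e+00 1.63150593e+00]
```

View pics/w3.png

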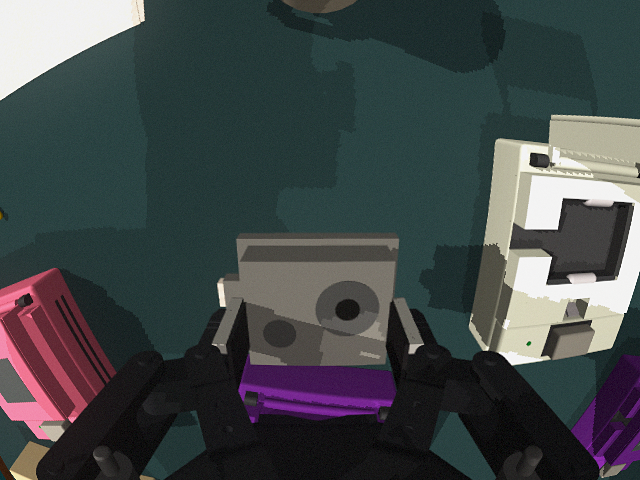

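Call:
{"fn": "apply_moves", "kwargs": {
  "commands": [
    [5.5, 0, 1.5, 0, 0],
    [5.5, 0.1, 2.5, 0, 0],
    [5.5, 0.1, 2.9, 0, 0],
    [5.5, 0.1, 2.0, 0, 0],
    [5.5, 0.1, 1.0, 0, 0],
    [5.5, 0, 0, 0, 0],
    [5.5, 0, 0, 0, 0]
  ]
}}

```text
time_s: 11.73
eef_pos: [509.5, 150.0, 139.1]
ee_rot: [-0.0, 0.996, 0.093, -0.0]
force: [-1.0, 0.2, -0.0]
grip_width: 0.687
```

Run:
```python
from rig import ctrl
from h import *
s=ctrl.sense(); print(s['eef_pos'],s['ee_rot'],s['time_s'])
import cv2,pickle
i=ctrl.camera_info("wrist"); pickle.dump(i,open('w4.pkl','wb')); b=ctrl.capture("wrist")[:,:,::-1]; cv2.imwrite('pics/w4.png',b)
print(s['eef_pos']-ctrl.sense()['eef_pos'])
p=(514.8,43.4,.19)
print(proj(i,place(p,[[-9.5,36.5,62],[49.5,36.5,62],[49.5,-36.5,62],[-9.5,-36.5,62],[-85,68,62],[-85,-68,62]]),True))
cv2.imwrite('pics/w4c.png',cv2.resize(b[90:370,340:640],None,fx=2.1,fy=2.1,interpolation=cv2.INTER_CUBIC))
```

```text
[509.48325645 149.99807508 139.12162482] [-1.69683520e-04  9.95646108e-01  9.32134962e-02 -2.05405551e-04] 11.7333
[ 0.16158144 -0.45722178 -0.00994921]
[[423.6359505  289.57954423]
 [432.81780987 200.61967088]
 [534.74878339 203.45422139]
 [519.82950753 285.34096201]
 [368.54019523 380.66069025]
 [529.66591003 365.55946815]]
```

View pics/w4.png

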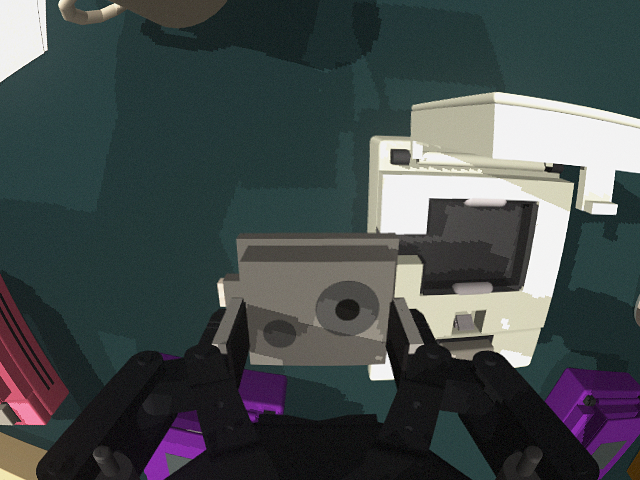

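View pics/w4c.png

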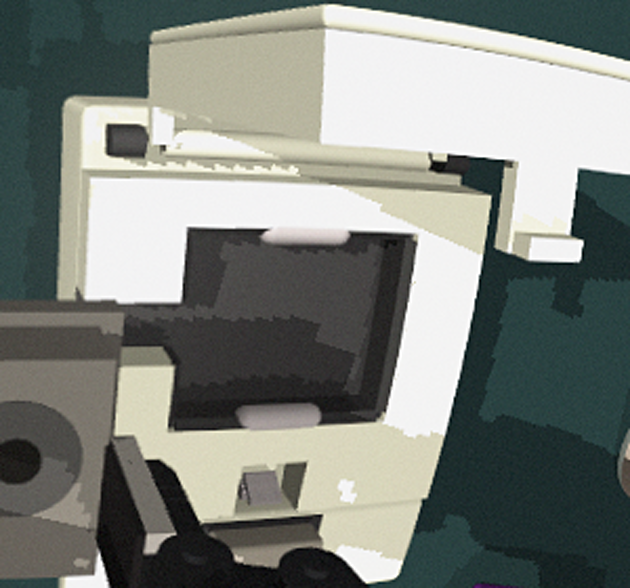

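Run:
```python
from h import *; import pickle
i=pickle.load(open('w4.pkl','rb'))
W=np.array([[188,228],[170,432],[385,420],[415,235]])/2.1+[340,90]
for e in (1,2,3):
    m=np.array([[20+29.5+e,36.5+e,62],[20-29.5-e,36.5+e,62],[20-29.5-e,-36.5-e,62],[20+29.5+e,-36.5-e,62]])
    p,r=fit([(i,True,m,W)],[514.8,43.4,.19]); print(e,p.round(3),r.round(1).tolist())
```

```text
1 [5.14106e+02 4.33450e+01 1.99000e-01] [[0.9, 2.1], [0.9, -3.3], [-2.7, -3.0], [-2.2, 0.6]]
2 [5.13554e+02 4.25070e+01 2.00000e-01] [[0.4, 1.6], [0.2, -1.0], [-1.2, -1.0], [-0.1, 0.2]]
3 [5.13519e+02 4.20280e+01 1.97000e-01] [[-0.1, 0.0], [-0.8, 0.5], [0.1, 0.4], [2.0, -0.9]]
```

Call:
{"fn": "apply_moves", "kwargs": {
  "commands": [
    [5.5, 0, 1.5, 0, -0.008],
    [5.5, 0, 2.5, 0.3, 0],
    [5.5, 0, 2.9, 0.6, 0],
    [5.5, 0, 2.3, 1, 0],
    [5.5, -0.1, 1.5, 1, 0],
    [5.5, 0, 0, 0.5, 0],
    [5.5, 0, 0, 0, 0],
    [5.5, 0, 0, 0, 0]
  ]
}}

```text
time_s: 12.45
eef_pos: [529.2, 45.9, 105.4]
ee_rot: [-0.0, 0.995, 0.099, -0.0]
force: [1.2, 1.4, -0.5]
grip_width: 0.684
```

```bash
python3 look2.py g1 230 370 150 270
```

```text
[529.42  45.94 105.7 ] [-0.     0.995  0.099  0.   ] 12.5 [ 0.46  0.47 -0.67] 0.6844387962510311
```

View pics/g1w.png

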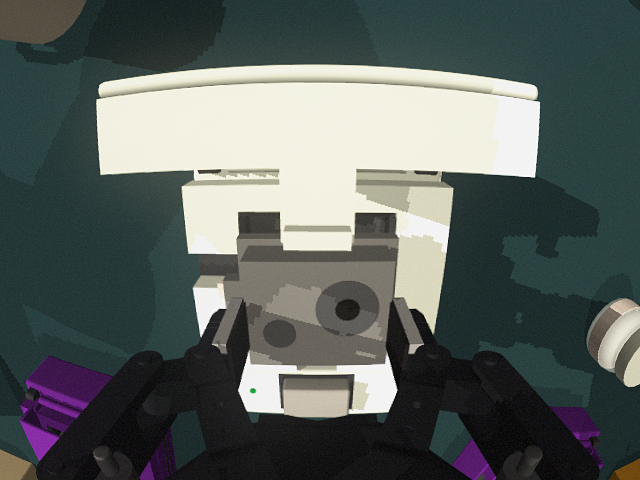

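View pics/g1s.png

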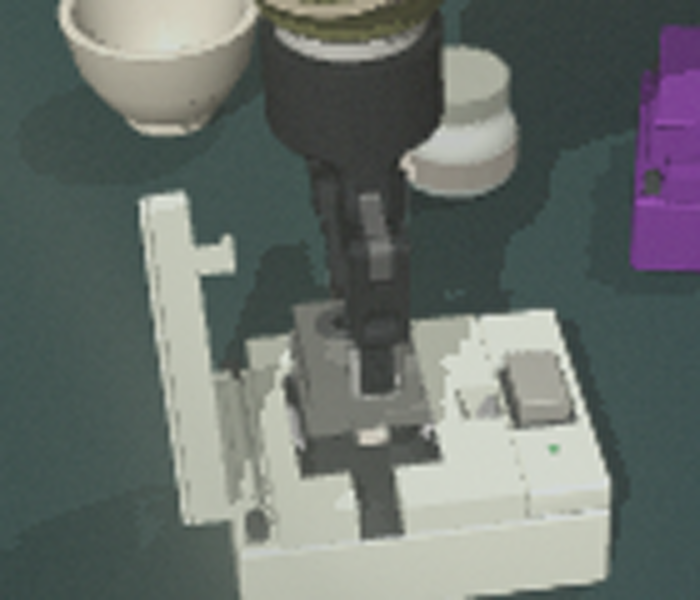

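Call:
{"fn": "apply_moves", "kwargs": {
  "commands": [
    [5.5, 0, 0.05, 0.8, 0],
    [5.5, 0, 0, 0.6, 0],
    [5.5, 0, 0, 0.2, 0],
    [5.5, 0, 0, 0.2, 0],
    [5.5, 0, 0, 0.2, 0],
    [5.5, 0, 0, 0, 0]
  ]
}}

```text
time_s: 13.05
eef_pos: [529.5, 44.1, 85.1]
ee_rot: [-0.0, 0.995, 0.098, -0.0]
force: [0.9, -0.5, -0.4]
grip_width: 0.686
```

Call:
{"fn": "apply_moves", "kwargs": {
  "commands": [
    [5.5, 0, 0, 0.1, 0],
    [5.5, 0, 0, 0.1, 0],
    [5.5, 0, 0, 0, 0]
  ]
}}

```text
time_s: 13.3
eef_pos: [530.0, 44.1, 84.1]
ee_rot: [0.0, 0.995, 0.098, 0.001]
force: [-0.9, 1.6, 4.7]
grip_width: 0.686
```

Call:
{"fn": "apply_moves", "kwargs": {
  "commands": [
    [5.5, -0.05, -0.1, 0, 0],
    [5.5, 0, 0, 0, 0]
  ]
}}

```text
time_s: 13.47
eef_pos: [529.1, 44.8, 83.7]
ee_rot: [0.0, 0.995, 0.098, 0.001]
force: [0.3, -1.0, 2.1]
grip_width: 0.686
```

```bash
python3 look2.py g2 240 360 190 270
```

```text
[529.13  44.79  83.64] [0.    0.995 0.098 0.001] 13.5167 [ 0.69 -1.59  3.02] 0.6875186603967708
```

View pics/g2s.png

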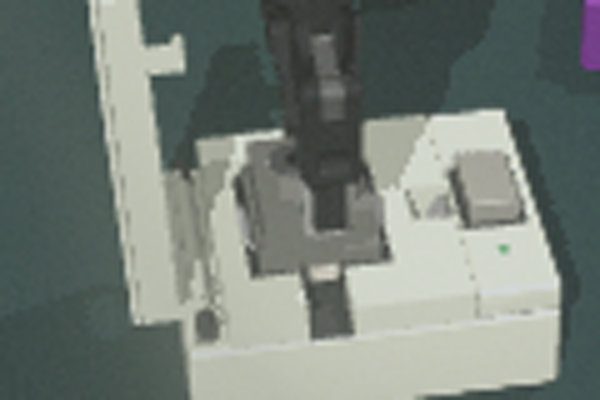

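View pics/g2w.png

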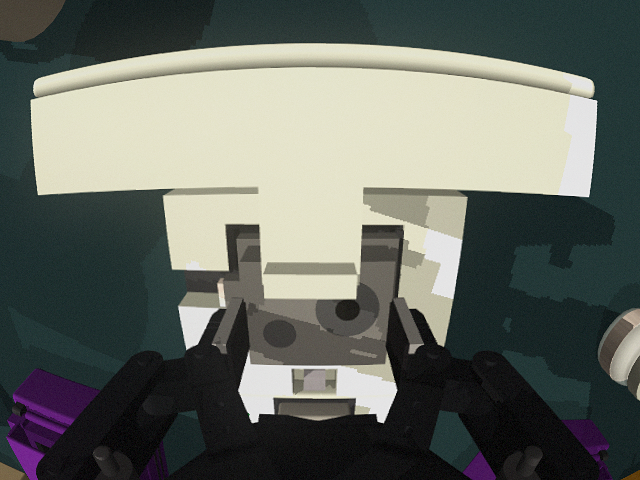

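Call:
{"fn": "apply_moves", "kwargs": {
  "commands": [
    [5.5, 0, -0.05, 0.1, 0],
    [5.5, 0, 0, 0.1, 0],
    [5.5, 0, 0, 0, 0]
  ]
}}

```text
time_s: 13.82
eef_pos: [528.5, 45.5, 80.8]
ee_rot: [-0.0, 0.995, 0.098, -0.0]
force: [1.2, -0.1, -0.4]
grip_width: 0.685
```

Call:
{"fn": "apply_moves", "kwargs": {
  "commands": [
    [5.5, 0, 0, 0.1, 0],
    [5.5, 0, 0, 0.1, 0],
    [5.5, 0, 0, 0, 0]
  ]
}}

```text
time_s: 14.07
eef_pos: [528.5, 45.5, 78.9]
ee_rot: [-0.0, 0.995, 0.098, -0.0]
force: [0.5, 0.7, -1.8]
grip_width: 0.684
```

Call:
{"fn": "apply_moves", "kwargs": {
  "commands": [
    [5.5, 0, 0, 0.1, 0],
    [5.5, 0, 0, 0.1, 0],
    [5.5, 0, 0, 0, 0]
  ]
}}

```text
time_s: 14.32
eef_pos: [528.6, 45.4, 77.0]
ee_rot: [-0.0, 0.995, 0.098, -0.0]
force: [0.9, 0.4, -0.7]
grip_width: 0.681
```

Call:
{"fn": "apply_moves", "kwargs": {
  "commands": [
    [5.5, 0, 0, 0.1, 0],
    [5.5, 0, 0, 0.1, 0],
    [5.5, 0, 0, 0, 0]
  ]
}}

```text
time_s: 14.57
eef_pos: [528.7, 45.4, 75.1]
ee_rot: [-0.0, 0.995, 0.098, -0.0]
force: [0.7, 0.4, -0.1]
grip_width: 0.685
```

Call:
{"fn": "apply_moves", "kwargs": {
  "commands": [
    [5.5, 0, 0, 0.1, 0],
    [5.5, 0, 0, 0.1, 0],
    [5.5, 0, 0, 0, 0]
  ]
}}

```text
time_s: 14.82
eef_pos: [528.6, 45.4, 73.1]
ee_rot: [-0.0, 0.995, 0.098, -0.0]
force: [0.9, 0.2, -0.4]
grip_width: 0.688
```

```bash
python3 look2.py g3 240 360 190 270
```

```text
[528.61  45.4   73.09] [-0.     0.995  0.098 -0.   ] 14.8667 [ 0.91 -0.47 -2.06] 0.6832009644675311
```

View pics/g3s.png

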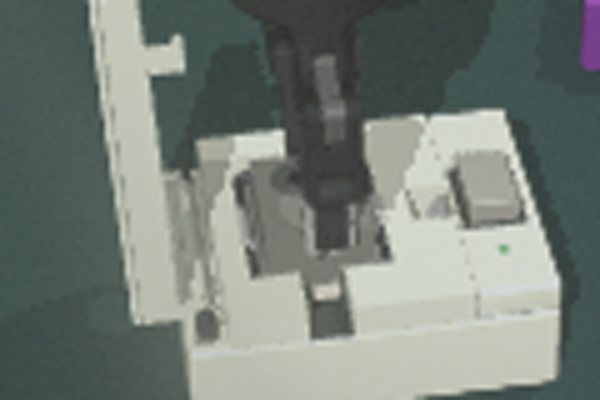

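View pics/g3w.png

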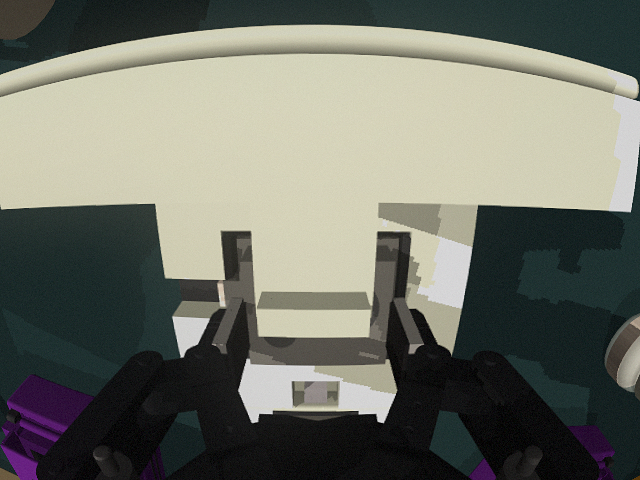

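Call:
{"fn": "apply_moves", "kwargs": {
  "commands": [
    [5.5, 0, 0, 0.1, 0],
    [5.5, 0, 0, 0.05, 0],
    [5.5, 0, 0, 0, 0]
  ]
}}

```text
time_s: 15.17
eef_pos: [528.7, 45.4, 71.6]
ee_rot: [-0.0, 0.995, 0.098, -0.0]
force: [0.4, -0.8, -1.3]
grip_width: 0.68
```

Call:
{"fn": "apply_moves", "kwargs": {
  "commands": [
    [5.5, 0, 0, 0.05, 0],
    [5.5, 0, 0, 0, 0]
  ]
}}

```text
time_s: 15.33
eef_pos: [528.8, 45.4, 71.2]
ee_rot: [-0.0, 0.995, 0.098, 0.0]
force: [0.8, 0.9, -0.8]
grip_width: 0.687
```

Call:
{"fn": "apply_moves", "kwargs": {
  "commands": [
    [5.5, 0, 0, 0.05, 0],
    [5.5, 0, 0, 0, 0]
  ]
}}

```text
time_s: 15.5
eef_pos: [528.8, 45.4, 70.7]
ee_rot: [0.0, 0.995, 0.098, 0.0]
force: [2.0, 0.1, -1.3]
grip_width: 0.684
```

Call:
{"fn": "apply_moves", "kwargs": {
  "commands": [
    [5.5, 0, 0, 0.05, 0],
    [5.5, 0, 0, 0, 0]
  ]
}}

```text
time_s: 15.67
eef_pos: [528.8, 45.4, 70.6]
ee_rot: [0.0, 0.995, 0.098, 0.0]
force: [0.2, 0.7, 3.8]
grip_width: 0.683
```

Call:
{"fn": "apply_moves", "kwargs": {
  "commands": [
    [5.5, 0, 0, 0.05, 0],
    [5.5, 0, 0, 0, 0]
  ]
}}

```text
time_s: 15.83
eef_pos: [528.8, 45.4, 70.6]
ee_rot: [0.0, 0.995, 0.098, 0.0]
force: [-2.6, 1.2, 9.8]
grip_width: 0.686
```

Call:
{"fn": "apply_moves", "kwargs": {
  "commands": [
    [5.5, 0, 0, -0.05, 0],
    [6.5, 0, 0, 0, 0],
    [7.5, 0, 0, 0, 0],
    [7.5, 0, 0, 0, 0],
    [7.5, 0, 0, 0, 0]
  ]
}}

```text
time_s: 16.25
eef_pos: [528.6, 45.4, 70.1]
ee_rot: [-0.0, 0.995, 0.098, -0.0]
force: [-1.6, 0.0, -0.3]
grip_width: 0.877
```

Call:
{"fn": "apply_moves", "kwargs": {
  "commands": [
    [7.5, 0, 0, -0.5, 0],
    [7.5, 0, 0, -1.5, 0],
    [7.5, 0, 0, -2.0, 0],
    [7.5, 0, 0, -2.0, 0],
    [7.5, -0.8, 0, -2.0, 0],
    [7.5, -2.5, 0, -2, 0],
    [7.5, -2.5, 0, 0, 0],
    [7.5, -2.5, 0, 0, 0],
    [7.5, -1, 0, 0, 0],
    [7.5, 0, 0, 0, 0]
  ]
}}

```text
time_s: 17.08
eef_pos: [436.1, 27.1, 170.8]
ee_rot: [0.0, 0.995, 0.098, -0.0]
force: [1.4, 0.4, 0.7]
grip_width: 0.877
```

```bash
python3 look2.py g4 240 360 180 290; cp pics/g4w.png pics/x.png; python3 -c "
from rig import ctrl;import pickle;pickle.dump(ctrl.camera_info('wrist'),open('w5.pkl','wb'))"
```

```text
[437.4  27.1 170.9] [0.    0.995 0.098 0.   ] 17.1333 [ 0.2  -0.23  0.29] 0.8790916716937301
```

View pics/g4s.png

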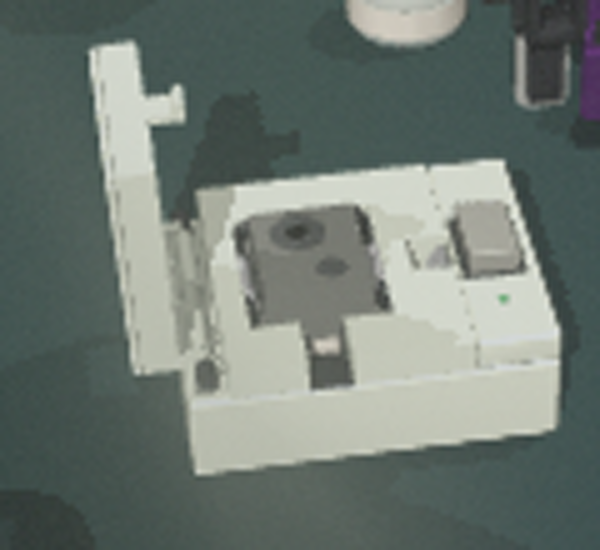

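View pics/g4w.png

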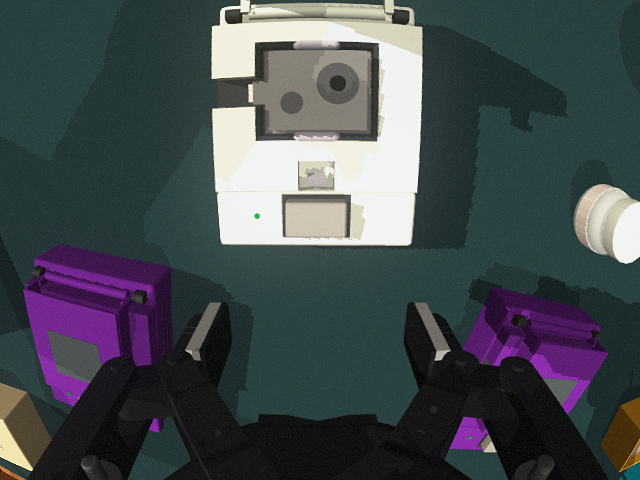

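Run:
```python
import cv2
a=cv2.imread('pics/g4w.png')[30:150,205:430]; cv2.imwrite('pics/g4c.png',cv2.resize(a,None,fx=3.5,fy=3.5,interpolation=cv2.INTER_CUBIC))
```

```text
(no output)
```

View pics/g4c.png

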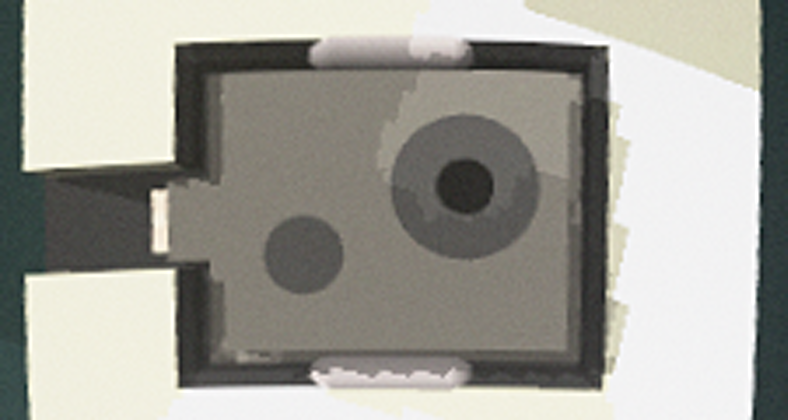

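Run:
```python
from h import *; import pickle
i=pickle.load(open('w5.pkl','rb'))
W=np.array([[220,71],[582,71],[568,354],[225,350]])/3.5+[205,30]
m=np.array([[25,30,26],[25,-30,26],[-25,-30,26],[-25,30,26]],float)
r=least_squares(lambda p:(proj(i,place(p[:3],m+[0,0,p[3]]),True)-W).ravel(),[533,46,.19,46]);print(r.x.round(3),r.fun.round(2))
W2=np.array([[177,45],[607,46],[602,388],[180,388]])/3.5+[205,30]
m=np.array([[52.5,39.5,62],[52.5,-39.5,62],[-12.5,-39.5,62],[-12.5,39.5,62]],float)
r=least_squares(lambda p:(proj(i,place(p[:3],m+[0,0,p[3]]),True)-W2).ravel(),[513,42,.19,0]);print(r.x.round(3),r.fun.round(2))
```

```text
[5.35229e+02 4.51380e+01 1.88000e-01 5.06200e+01] [ 1.03 -0.92 -1.56  0.12  0.92  0.3  -0.43  0.5 ]
[ 5.15828e+02  4.25920e+01  1.95000e-01 -2.47200e+00] [-0.14  0.18  0.06  0.11  0.16 -0.03 -0.08 -0.24]
```

Call:
{"fn": "apply_moves", "kwargs": {
  "commands": [
    [0, 1.5, 0, 0, 0],
    [0, 2.5, 0, 0, 0],
    [0, 2.5, 0, 1, 0],
    [0, 2.1, 0, 2, 0],
    [0, 0.9, 0, 2, 0],
    [0, 0, 0, 1.8, 0],
    [0, 0, 0, 0.8, 0],
    [0, 0, 0, 0.2, 0],
    [0, 0, 0, 0, 0]
  ],
  "squeeze": 30
}}

```text
time_s: 17.93
eef_pos: [530.9, 45.8, 92.3]
ee_rot: [-0.0, 0.995, 0.098, -0.0]
force: [0.5, 0.1, -0.3]
grip_width: 0.003
```

Call:
{"fn": "apply_moves", "kwargs": {
  "commands": [
    [0, 0, 0, 0.15, 0],
    [0, 0, 0, 0.15, 0],
    [0, 0, 0, 0.15, 0],
    [0, 0, 0, 0, 0]
  ]
}}

```text
time_s: 18.27
eef_pos: [530.8, 45.8, 88.1]
ee_rot: [0.0, 0.995, 0.098, 0.0]
force: [0.8, 0.5, -0.8]
grip_width: -0.001
```

Call:
{"fn": "apply_moves", "kwargs": {
  "commands": [
    [0, 0, 0, 0.1, 0],
    [0, 0, 0, 0.1, 0],
    [0, 0, 0, 0.1, 0],
    [0, 0, 0, 0, 0]
  ]
}}

```text
time_s: 18.6
eef_pos: [530.6, 45.8, 84.6]
ee_rot: [-0.0, 0.995, 0.098, -0.0]
force: [0.8, -0.1, 0.3]
grip_width: -0.002
```

Call:
{"fn": "apply_moves", "kwargs": {
  "commands": [
    [0, 0, 0, 0.05, 0],
    [0, 0, 0, 0.05, 0],
    [0, 0, 0, 0, 0]
  ]
}}

```text
time_s: 18.85
eef_pos: [530.7, 45.8, 83.7]
ee_rot: [-0.0, 0.995, 0.098, -0.0]
force: [0.1, 0.2, -0.9]
grip_width: -0.0
```

Call:
{"fn": "apply_moves", "kwargs": {
  "commands": [
    [0, 0, 0, 0.05, 0],
    [0, 0, 0, 0.0, 0]
  ]
}}

```text
time_s: 19.02
eef_pos: [530.7, 45.8, 83.2]
ee_rot: [-0.0, 0.995, 0.098, -0.0]
force: [-0.7, 0.1, -0.2]
grip_width: -0.003
```

Call:
{"fn": "apply_moves", "kwargs": {
  "commands": [
    [0, 0, 0, 0.05, 0],
    [0, 0, 0, 0.0, 0]
  ]
}}

```text
time_s: 19.18
eef_pos: [530.7, 45.8, 83.1]
ee_rot: [0.0, 0.995, 0.098, 0.0]
force: [-1.1, -0.0, 3.8]
grip_width: -0.002
```

Call:
{"fn": "apply_moves", "kwargs": {
  "commands": [
    [0, 0, 0, 0.05, 0],
    [0, 0, 0, 0.0, 0]
  ]
}}

```text
time_s: 19.35
eef_pos: [530.8, 45.8, 83.0]
ee_rot: [0.0, 0.995, 0.098, 0.0]
force: [-3.5, -0.3, 9.0]
grip_width: -0.003
```

Call:
{"fn": "apply_moves", "kwargs": {
  "commands": [
    [0, 0, 0, -0.8, 0],
    [0, -0.5, 0, -2.0, 0],
    [0, -0.5, 0, -3.3, 0],
    [0, 0, 0, -3.3, 0],
    [0, 0, 0, -3.2, 0],
    [0, 0.5, 0, -1.2, 0],
    [0, 2.0, 0, 0, 0],
    [0, 3.0, 0, 0, 0],
    [0, 3.3, 0, 0, 0],
    [0, 2.7, 0, 0, 0],
    [0, 2.0, 0, 0, 0],
    [0, 0, 0, 0, 0]
  ]
}}

```text
time_s: 20.35
eef_pos: [655.3, 70.7, 219.3]
ee_rot: [-0.0, 0.995, 0.098, 0.0]
force: [-1.3, -0.5, -1.0]
grip_width: -0.004
```

```bash
python3 look2.py h1 200 340 120 260; python3 -c "
from rig import ctrl;from h import *
e=ctrl.sense()['eef_pos'];d=e[:2]-np.array([514,42.5]);c,s=np.cos(.195),np.sin(.195);print('printer',d[0]*c+d[1]*s,-d[0]*s+d[1]*c)"
```

```text
[653.94  70.42 219.41] [-0.     0.995  0.098 -0.   ] 20.4 [-0.92 -0.06 -1.05] 0.0019526154518286958
printer 141.88303725544566 0.30751980167602255
```

View pics/h1s.png

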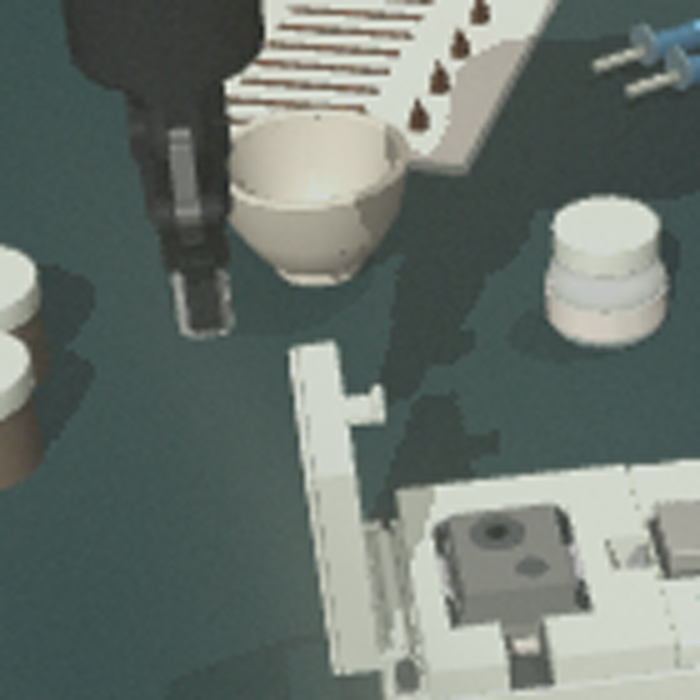

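Call:
{"fn": "apply_moves", "kwargs": {
  "commands": [
    [0, 0, 0, 1.5, 0],
    [0, 0, 0, 2.2, 0],
    [0, 0, 0, 2.0, 0],
    [0, 0, 0, 0.9, 0],
    [0, -0.8, 0, 0, 0],
    [0, -0.8, 0, 0, 0],
    [0, -0.5, 0, 0, 0],
    [0, 0, 0, 0, 0]
  ]
}}

```text
time_s: 21.12
eef_pos: [632.1, 65.9, 155.4]
ee_rot: [0.0, 0.995, 0.098, 0.001]
force: [0.8, -0.4, 0.3]
grip_width: 0.003
```

```bash
cat > look3.py <<'E'
import subprocess,sys
from rig import ctrl;import numpy as np,cv2
a=ctrl.capture("side")[:,:,::-1]
s=ctrl.sense();e=s['eef_pos'];d=e[:2]-np.array([514,42.5]);c,n=np.cos(.195),np.sin(.195);print('printer',(d[0]*c+d[1]*n).round(1),(-d[0]*n+d[1]*c).round(1),e[2].round(1),'F',s['force'].round(1),s['time_s'])
cv2.imwrite(f'pics/{sys.argv[1]}.png',cv2.resize(a[120:260,220:360],None,fx=4,fy=4,interpolation=cv2.INTER_CUBIC))
E
python3 look3.py h2
```

```text
printer 120.9 0.1 155.3 F [ 0.1 -0.  -0. ] 21.1667
```

View pics/h2.png

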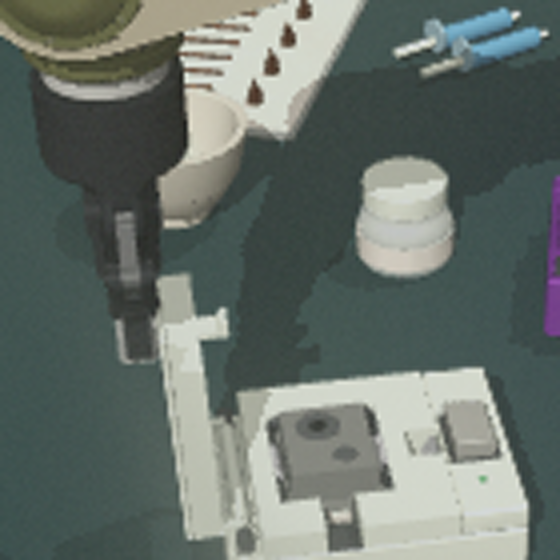

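Call:
{"fn": "apply_moves", "kwargs": {
  "commands": [
    [0, -0.5, 0, 0, 0],
    [0, -0.8, 0, 0, 0],
    [0, -0.8, 0, 0, 0],
    [0, -0.8, 0, -0.05, 0],
    [0, -0.8, 0, -0.05, 0],
    [0, 0, 0, 0, 0]
  ]
}}

```text
time_s: 21.67
eef_pos: [595.8, 58.7, 155.8]
ee_rot: [0.0, 0.995, 0.098, 0.0]
force: [0.8, 0.3, 0.7]
grip_width: 0.001
```

```bash
python3 look3.py h3
```

```text
printer 83.9 0.1 155.8 F [1.2 0.4 1.7] 21.7167
```

View pics/h3.png

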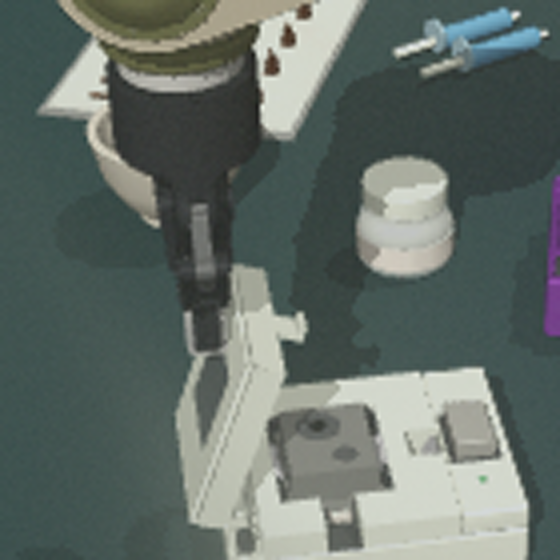

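Call:
{"fn": "apply_moves", "kwargs": {
  "commands": [
    [0, -0.8, 0, -0.05, 0],
    [0, -0.8, 0, 0, 0],
    [0, -0.8, 0, 0.2, 0],
    [0, -0.8, 0, 0.25, 0],
    [0, -0.8, 0, 0.3, 0],
    [0, 0, 0, 0, 0]
  ]
}}

```text
time_s: 22.22
eef_pos: [556.6, 51.0, 148.0]
ee_rot: [-0.0, 0.995, 0.098, -0.0]
force: [0.1, 0.3, 0.3]
grip_width: -0.002
```

```bash
python3 look3.py h4
```

```text
printer 44.1 0.0 148.4 F [0.6 0.8 1.6] 22.2667
```

View pics/h4.png

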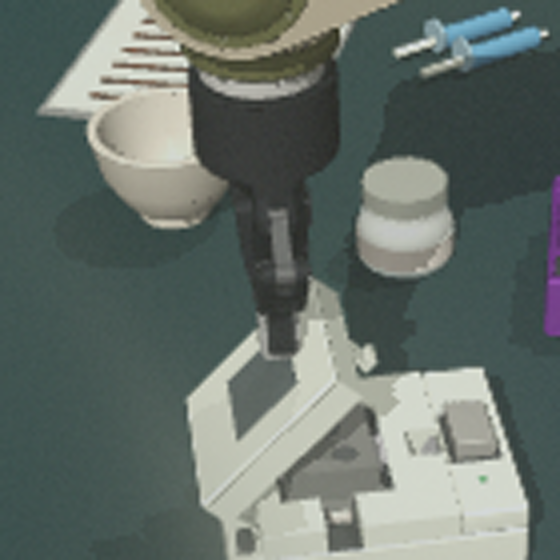

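Call:
{"fn": "apply_moves", "kwargs": {
  "commands": [
    [0, -0.8, 0, 0.3, 0],
    [0, -0.8, 0, 0.35, 0],
    [0, -0.8, 0, 0.4, 0],
    [0, -0.8, 0, 0.55, 0],
    [0, -0.8, 0, 0.6, 0],
    [0, -0.7, 0, 0.6, 0],
    [0, 0, 0, 0, 0]
  ]
}}

```text
time_s: 22.85
eef_pos: [510.6, 41.8, 119.6]
ee_rot: [-0.0, 0.995, 0.098, -0.001]
force: [-0.9, -1.2, 1.4]
grip_width: 0.0
```

```bash
python3 look3.py h5
```

```text
printer -2.8 -0.1 120.2 F [-1.4 -0.4  1.7] 22.9
```

View pics/h5.png

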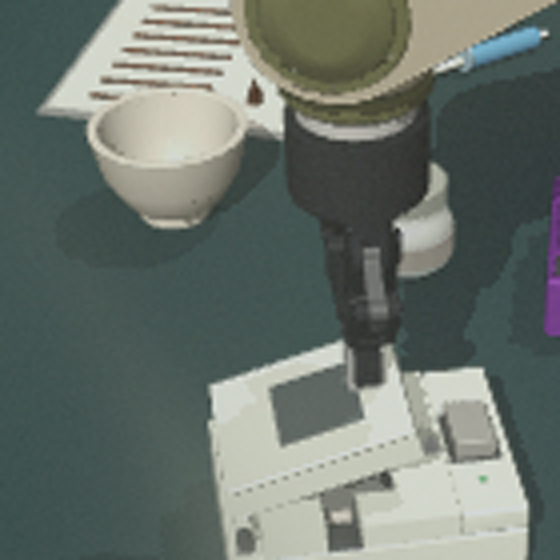

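Call:
{"fn": "apply_moves", "kwargs": {
  "commands": [
    [0, -0.5, 0, 0.5, 0],
    [0, -0.5, 0, 0.5, 0],
    [0, -0.5, 0, 0.5, 0],
    [0, -0.5, 0, 0.4, 0],
    [0, 0, 0, 0, 0]
  ]
}}

```text
time_s: 23.32
eef_pos: [490.4, 37.9, 100.5]
ee_rot: [-0.0, 0.995, 0.098, -0.001]
force: [-0.0, -1.2, 0.8]
grip_width: 0.001
```

```bash
python3 look3.py h6
```

```text
printer -23.7 -0.0 100.9 F [ 0.2 -0.3  0.8] 23.3667
```

View pics/h6.png

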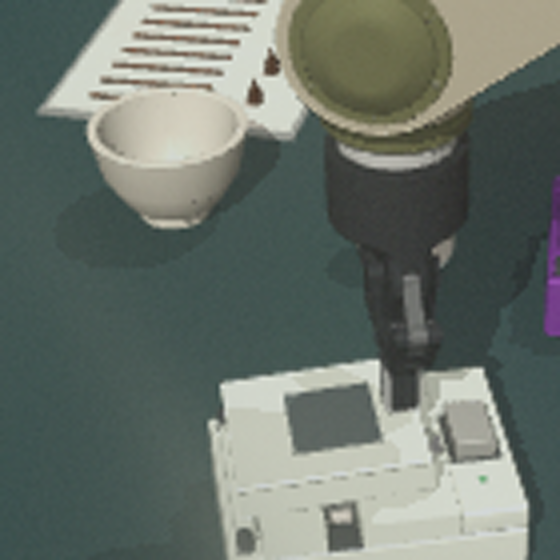

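Call:
{"fn": "apply_moves", "kwargs": {
  "commands": [
    [0, 0, 0, 0.15, 0],
    [0, 0, 0, 0.15, 0],
    [0, 0, 0, 0.1, 0],
    [0, 0, 0, 0.1, 0],
    [0, 0, 0, 0, 0]
  ]
}}

```text
time_s: 23.78
eef_pos: [491.3, 38.0, 96.0]
ee_rot: [-0.0, 0.995, 0.098, -0.0]
force: [-1.3, -0.7, 1.9]
grip_width: -0.002
```

Call:
{"fn": "apply_moves", "kwargs": {
  "commands": [
    [0, 0, 0, 0.05, 0],
    [0, 0, 0, 0.05, 0],
    [0, 0, 0, 0, 0]
  ]
}}

```text
time_s: 24.03
eef_pos: [491.5, 38.0, 95.2]
ee_rot: [-0.0, 0.995, 0.098, 0.0]
force: [-1.1, 0.7, 1.1]
grip_width: 0.0
```

Call:
{"fn": "apply_moves", "kwargs": {
  "commands": [
    [0, 0, 0, 0.05, 0],
    [0, 0, 0, 0, 0]
  ]
}}

```text
time_s: 24.2
eef_pos: [491.5, 38.0, 94.7]
ee_rot: [0.0, 0.995, 0.098, 0.0]
force: [-0.1, -0.0, 0.9]
grip_width: 0.0
```

Call:
{"fn": "apply_moves", "kwargs": {
  "commands": [
    [0, 0, 0, 0.05, 0],
    [0, 0, 0, 0, 0]
  ]
}}

```text
time_s: 24.37
eef_pos: [491.5, 38.0, 94.2]
ee_rot: [0.0, 0.995, 0.098, -0.0]
force: [-0.8, -0.3, 2.1]
grip_width: 0.001
```

Call:
{"fn": "apply_moves", "kwargs": {
  "commands": [
    [0, 0, 0, 0.05, 0],
    [0, 0, 0, 0, 0]
  ]
}}

```text
time_s: 24.53
eef_pos: [491.4, 38.0, 93.7]
ee_rot: [0.0, 0.995, 0.098, -0.0]
force: [-0.2, 0.2, 1.2]
grip_width: -0.002
```

Call:
{"fn": "apply_moves", "kwargs": {
  "commands": [
    [0, 0, 0, 0.05, 0],
    [0, 0, 0, 0, 0]
  ]
}}

```text
time_s: 24.7
eef_pos: [491.4, 37.9, 93.2]
ee_rot: [0.0, 0.995, 0.098, -0.0]
force: [-0.5, -0.7, 2.4]
grip_width: 0.0
```

Call:
{"fn": "apply_moves", "kwargs": {
  "commands": [
    [0, 0, 0, 0.05, 0],
    [0, 0, 0, 0, 0]
  ]
}}

```text
time_s: 24.87
eef_pos: [491.5, 38.0, 93.1]
ee_rot: [0.0, 0.995, 0.098, 0.0]
force: [-2.9, -0.5, 5.1]
grip_width: 0.0
```

Call:
{"fn": "apply_moves", "kwargs": {
  "commands": [
    [0, 0, 0, 0.03, 0],
    [0, 0, 0, 0, 0]
  ]
}}

```text
time_s: 25.03
eef_pos: [491.5, 38.0, 93.0]
ee_rot: [0.0, 0.995, 0.098, 0.0]
force: [-3.7, 1.0, 7.9]
grip_width: 0.002
```

Call:
{"fn": "apply_moves", "kwargs": {
  "commands": [
    [0, 0, 0, 0, 0],
    [0, 0, 0, -0.1, 0],
    [0, 0, 0, -0.1, 0],
    [0, 0, 0, -0.2, 0],
    [0, 0, 0, -0.3, 0],
    [0, 0, 0, -0.4, 0],
    [0, 0, 0, 0, 0]
  ]
}}

```text
time_s: 25.62
eef_pos: [491.8, 37.9, 104.2]
ee_rot: [0.0, 0.995, 0.098, 0.001]
force: [1.1, 0.2, 0.4]
grip_width: -0.002
```

```bash
python3 look3.py h7
python3 - <<'E'
import cv2
E
```

```text
printer -22.8 -0.1 103.9 F [ 0.3 -0.2  0.9] 25.6667
```

View pics/h7.png

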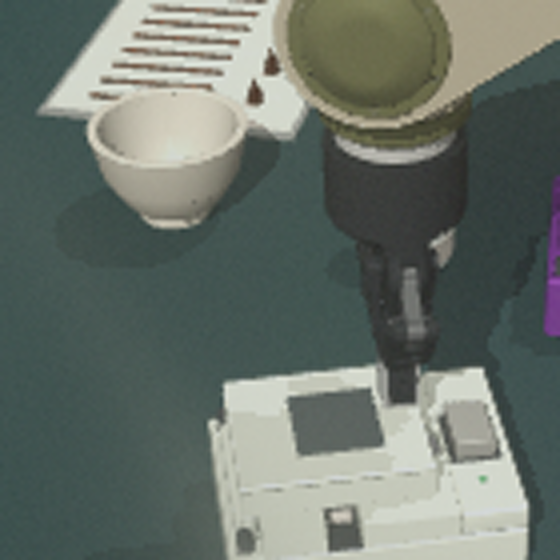

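Call:
{"fn": "apply_moves", "kwargs": {
  "commands": [
    [0, 0, 0, -0.5, 0],
    [0, 0, 0, -1, 0],
    [0, -1, 0, -2, 0],
    [0, -1, 0, -3, 0],
    [0, -1, 0, -3, 0],
    [0, 0, 0, 0, 0],
    [0, 0, 0, 0, 0],
    [0, 0, 0, 0, 0],
    [0, 0, 0, 0, 0],
    [0, 0, 0, 0, 0]
  ]
}}

```text
time_s: 26.5
eef_pos: [461.8, 32.2, 197.6]
ee_rot: [-0.0, 0.995, 0.098, -0.001]
force: [1.2, 0.3, -0.6]
grip_width: 0.001
```

```bash
python3 look3.py h8
python3 - <<'E'
from rig import ctrl
import cv2,numpy as np
a=ctrl.capture("side")[:,:,::-1].astype(int); b=cv2.imread('pics/side0.png').astype(int)
print(np.abs(a-b)[205:250,275:325].mean())
cv2.imwrite('pics/h9.png',ctrl.capture("side")[:,:,::-1]); cv2.imwrite('pics/h9w.png',ctrl.capture("wrist")[:,:,::-1])
E
```

```text
printer -53.1 -0.0 197.7 F [-0.   0.9  0.1] 26.55
3.8474074074074074
```

View pics/h8.png

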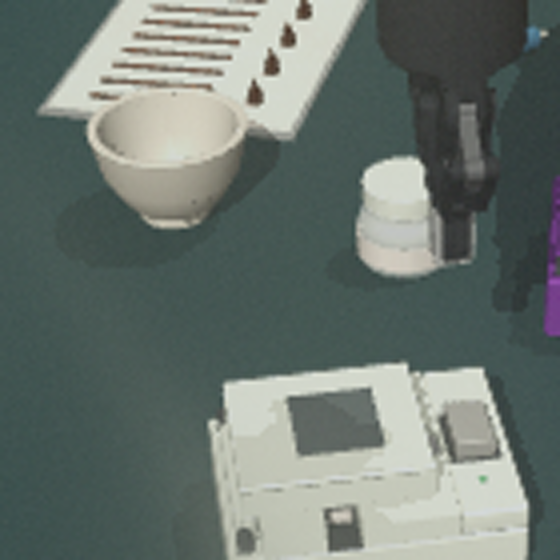

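View pics/h9.png

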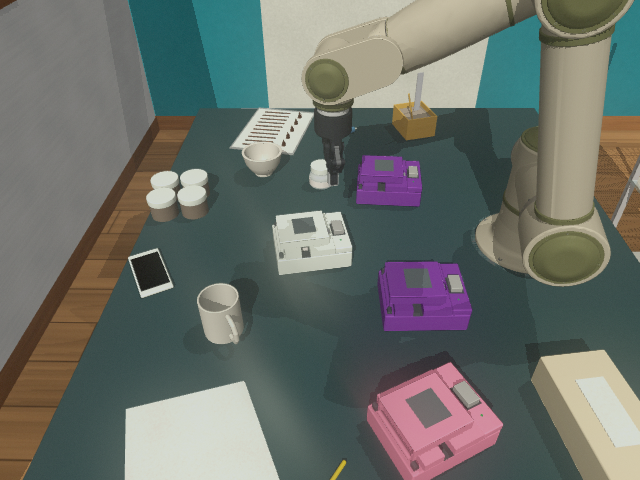

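View pics/h9w.png

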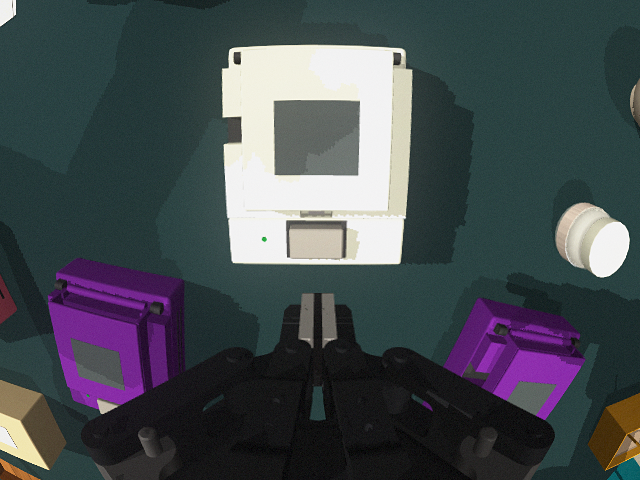

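Cover shut and staying; bystanders unmoved; the gripper is clear of everything.

```bash
python3 -c "
from rig import ctrl
print(ctrl.finish_job(),ctrl.sense()['time_s'])"
```

```text
the job is handed in; nothing more can be done
the job is handed in; nothing more can be done
```

The label printer is loaded and its cover is shut. I handed the job in at about 26.7 s, with the gripper clear of everything.

- **Release key:** I pressed it in small steps until the cover let go at about 4.7 N. I stopped there, before the stop, and pulled back while the cover sprang open.
- **Cassette:** It bottomed in the bay at the expected height, with its nose in the tape outlet; I pressed with about 10 N at most. I let go, then pressed its top with about 9 N: it stood firm at 72 mm, 10 mm above the deck, which is fully home.
- **Cover:** I swung it shut and pressed its front edge to the stop with about 8 N. It was still flat and shut about 1.5 s after I let go.
- **Jar, mug and mortar:** I left them alone, and the last side picture shows them where they started.

**Checks that disagreed or fell short:**
- A camera estimate of the cassette's height came out about 4–5 mm high. It comes from apparent size, which is only rough here, so I relied on the touch measurement.
- I did not see a clear 10 N peak as the clips passed. There was only 3 to 5 N at clip height, so the seating rests on the measured heights.

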